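# Load the curing box with two varnished figures

### The job

Cure the two tall figures: swing the curing box's lid up past its balance point so that it leans back and stays open by itself, then stand both tall figures upright on the turntable inside, clear of each other. Swing the lid back over and lower it gently until it is fully shut, without letting it drop, then press the start button on the front ledge right down and let go. Leave the short squat figure, the dish, the tumbler and the brush where they are.

Things in the scene. Friction and masses are not known exactly. Their poses are not given: they have to be found in the camera images.
- curing_box: Grey sheet-metal bench-top curing box, fixed. Origin: at bench level below the chamber's centre; z up, x towards the hinged back (front faces -x). Open-topped chamber 186 (x) by 260 (y) mm outside, walls 6 mm, rim 118 mm above the bench. In front a lower ledge, x -93 to -159 mm, 260 mm wide, top 56 mm up. A thin two-link steel stay on the -y side, 10 mm proud, folds freely with the lid and does not lock.
- lid (a joint): Lid hinge, rad: 0 shut and level, grows as the front edge swings up and back, stop at 1.84, leaning back on the straightened stay. Nearly free, no catch or spring: the lid (0.35 to 0.7 kg) falls shut from below its balance point, about 1.5, and back to the stop from beyond.
- lid_hinge (a point): Middle of the hinge line on the back rim: 95 mm behind the chamber's centre (box +x), 119 mm above the bench; the line runs along the box's y. At lid angle a, a point r in front of this line and h above it when shut lies at x = -r cos a + h sin a, z = r sin a + h cos a from it, in the box's axes.
- lid_handle (a point): Middle of the lid's handle: black paddle at the middle of the lid's front edge, 22 mm wide (box y), 13 mm thick, standing 52 mm out of the edge in the lid's plane. This point is 32 mm out from the edge, 222 mm in front of the hinge line and 7.5 mm above it when shut, 64 mm clear above the ledge. Lid: 190 mm deep, 260 wide, 13 thick, grey frame with amber window.
- turntable (a point): Centre of the top face of the round bare-metal turntable on the chamber floor (does not turn): diameter 160 mm, top 38 mm above the bench, 80 mm below the rim.
- figure_1_mid (a point): One tall orange resin figure: point on its axis half-way up, 36 mm above its foot; its z points up along its axis. 72 mm tall, about 60 g; square foot 32 x 32 mm and 10 mm high (stepped to 14 mm), round body 24 mm in diameter from 10 to 56 mm, round head 19 mm in diameter above. Starts standing on the cardboard sheet.
- figure_2_mid (a point): The other tall orange figure, the same in every way.
- squat_mid (a point): Short squat orange figure, round, 38 mm in diameter and 36 mm tall, on the same cardboard sheet: not to be cured. Point on its axis half-way up, 18 mm above its foot.
- card: Cardboard sheet 240 x 200 x 4 mm lying on the bench (fixed), on which the three figures stand. Origin: centre of its underside.
- start (a joint): Travel of the start button, m: 0 out, 0.006 fully down; springs back; takes about 4 N to hold fully down. Counts as pressed from 0.004.
- start_top (a point): Centre of the top of the start button: round, grey, 26 mm in diameter, in a black collar, facing up, on the front ledge at its -y end (126 mm in front of the chamber's centre, 85 mm to -y); 78 mm above the bench when out.
- dish: Bystander: white ceramic dish, 90 mm across, 22 mm high. Origin: centre of its underside.
- tumbler: Bystander: clear plastic tumbler, 72 mm across, 95 mm high. Origin: centre of its underside.
- paintbrush: Bystander: flat brush 170 mm long, lying on the bench beyond the card.
Not all that is in view belongs to the job. Leave any pink or turquoise look-alike of the part that bears figure_2_mid alone.

How it is judged:
By the outcome, as a careful person would: the job done as asked, in the order asked, and still so for the second after the job is handed in, with the robot touching nothing.
It also fails if it takes over 72 s, if anything falls off the work surface, if the arm or the gripper's body presses on something with over 40 N, if the wrist force passes 120 N, or if a joint passes its speed limit or range.

### The arm

A 6-joint arm with a two-finger parallel gripper is mounted at the origin on the work surface. World frame = base frame: x ahead of the robot, y to its left, z up, the work surface at z = 0. Lengths are in m, angles in degrees, forces in N, time in s.
With the tool pointing down it reaches from about 0.35 to 0.875 m from the base axis. Payload 4.2 kg.
Tool frame: the origin (TCP) lies between the finger pads; the fingertips stand 14 mm ahead of it and the grasp point (between the pads) lies 5 mm behind it; x points along the fingers, y is the direction in which the jaws open and shut, and the axes are right-handed (so a half turn about x gives the same grasp; the last joint's range is limited). The gripper opens to 87 mm and grips with 3 to 60 N. Pads are 19 mm wide; open, the fingers measure 117 mm over their backs; the gripper's body (75 mm by 190 mm) begins 51 mm behind the grasp point.
Start: joints at [89.015, 22.042, 0.453, 0, -68.411, -14.817], TCP at [0.17, 0.601, 0.237] pointing down, gripper open.
Joint ranges: [-179.83, 179.83], [-69.29, 118.12], [-61.27, 80.66], [-181.25, 117.63], [-171.15, -9.14], [-177.46, 177.46]. Speed limits (degrees/s): [159.86, 159.86, 180, 180, 180, 180].

### API

Orientations are given as a 3x3 rotation matrix whose columns are the frame's x, y, z axes.
In Python, from station import r, imaging, job gives the robot as it stands. The module is installed in compiled form; this text tells all that it offers.
- The arm moves only by the tool apply_moves, never from a script. Its arguments are lists of equal length, an entry for each row: "xyz": the shift along the tool's x, y, z in m, a list of three; "twist": the turn about the tool's x in degrees; "claw": the opening, from 0 (shut) to 1 (fully open). A call has 1 to 12 rows; each row shifts and turns the pose as measured when the row begins, along the tool's axes as they then stand; what a row does not reach is not made up. A row lasts 1/10 s, in which the tool goes at most 50 mm and 8.59 degrees, less where a joint would pass 70% of its speed; a pose out of reach is approached as far as the arm can. A call is refused whole if a number of a shift passes 0.05 or a number of a turn 8.59, either way. A call with a gripper value outside its range is refused whole. The fingers move at their own pace and stop on an object; the grip force is fixed at half the most. Time passes only in rows, so rows that do not move let the fingers close. It gives the time, the measured TCP pose, the force and the opening at its end, in the units of the state.
- r.sense(): the state, without advancing time (a new reading comes with each control period).
- imaging.capture(name): name is "side" or "top" or "wrist"; returns a dict with "pixels" (400x640x3 uint8, red, green, blue), "mtx" (3x3 intrinsics, pixels), "view" (4x4, takes a point from world to camera coordinates). Camera axes: x right, y down, z forward; pixel columns grow to the right and rows downward; lengths in m; the calibration is good to about 2 mm. A picture is of the moment at which its call begins. There is no depth.
- job.finish_job(): hands the job in, once; it reports no verdict.
Trained networks look in a picture, given as the dict that the camera call returned (one of the last four; its "shot" number tells which), for a name from the list of things; names that differ only in an ending like _2 or _b are one class to them, and where a whole thing is asked for, a point or a joint stands for the part that bears it (a point fixed in the world has none). Each returns a list of dicts, best first, with "p" (0 to 1); they miss things now and then, are a little off and sometimes report something else, mostly with a low value. They report only what shows in the picture. A call takes as long as a camera call. They do not tell look-alikes from the thing itself.
- imaging.regions_of(query, picture): "mask" (400x640 bool, what is visible of it) and "centre" ([column, row] in pixels, amid what is visible of it).
The state is a dict: "time_s": time; "joints": joint angles; "joint_velocities": joint speeds; "effort": joint torques, N m; "tcp_pos": TCP position; "ee_rot": TCP orientation; "wrist_force": force on the tool from outside, world axes, zero at the start; "moment": the same for the moment, N m; "gripper_width": opening from 0.0 (shut) to 1.0 (fully open).
Only numpy, scipy, OpenCV 4.12 (cv2) and the standard library are available. Lean on these libraries where they do the work, as an engineer would, in place of code of your own. Each camera call takes 0.05 s, during which the arm holds its last target.

## Working session

There is one attempt and no reset: what is moved stays moved. The work goes in short steps, Python scripts to look and compute and a tool call to move; the robot and the scene stay as the last step left them, time stands still between calls to the robot, and variables do not carry over. Pictures are saved under pics/ and viewed, and the job is handed in when it is done.

Besides the shell and the picture viewer there is one more tool, called after ">>>" as name([rows], argument=value, ...), one row to a line, values as JSON. apply_moves: Moves the arm, as the interface text tells. Its arguments: {"type":"object","properties":{"xyz":{"type":"array","items":{"type":"array","items":{"type":"number"}}},"twist":{"type":"array","items":{"type":"number"}},"claw":{"type":"array","items":{"type":"number"}}},"required":["xyz","twist","claw"]}

```bash
mkdir -p pics; ls
python3 - <<'E'
from station import r, imaging, job
import cv2, numpy as np
s=r.sense(); print(s)
for n in ["side","top","wrist"]:
    p=imaging.capture(n); cv2.imwrite(f"pics/{n}0.png",p["pixels"][:,:,::-1]); print(n,p["shot"],p["mtx"].tolist(),np.round(p["view"],4).tolist())
    np.savez(f"{n}0.npz",pixels=p["pixels"],mtx=p["mtx"],view=p["view"])
E
```

```text
pics
{'time_s': 0.0, 'joints': array([ 8.90142292e+01,  2.20914811e+01,  3.77834650e-01, -3.07321739e-02,
       -6.84113873e+01, -1.48180346e+01]), 'joint_velocities': array([ 0.04976953, -0.10413413, -0.10061485,  0.05181436,  0.03611513,
        0.10383574]), 'effort': array([ 1.06935371e-03, -3.90660238e+01,  1.87404066e+01,  4.21986803e+00,
        1.10533152e-02, -1.79914946e-04]), 'tcp_pos': array([0.17001578, 0.60081626, 0.2354342 ]), 'ee_rot': array([[-5.36219458e-04, -2.72533967e-01, -9.62146013e-01],
       [-2.17329555e-03, -9.62143561e-01,  2.72534483e-01],
       [-9.99997495e-01,  2.23716594e-03, -7.63767593e-05]]), 'wrist_force': array([-0.54954349,  0.48075308, -0.56407278]), 'moment': array([-0.00037256,  0.03090522, -0.04143681]), 'gripper_width': 0.9974357584267667}
side 1 [[492.8685398369984, 0.0, 322.22686085532325], [0.0, 492.8685398369984, 197.42105347753548], [0.0, 0.0, 1.0]] [[0.9646, -0.2635, 0.012, -0.5809], [-0.1633, -0.6323, -0.7573, 0.1395], [0.2072, 0.7285, -0.6529, 1.2827], [0.0, 0.0, 0.0, 1.0]]
top 2 [[411.0583323134929, 0.0, 317.86173327720724], [0.0, 411.0583323134929, 193.68049954789882], [0.0, 0.0, 1.0]] [[0.0204, -0.9998, -0.0052, -0.0733], [-0.9745, -0.0187, -0.2236, 0.5882], [0.2234, 0.0096, -0.9747, 1.1393], [0.0, 0.0, 0.0, 1.0]]
wrist 3 [[339.82992140021395, 0.0, 318.8534376092155], [0.0, 339.82992140021395, 197.0314342470677], [0.0, 0.0, 1.0]] [[-0.2731, -0.962, 0.002, 0.6226], [-0.9263, 0.2635, 0.2694, -0.0339], [-0.2597, 0.0717, -0.963, 0.3906], [0.0, 0.0, 0.0, 1.0]]
```

View pics/side0.png

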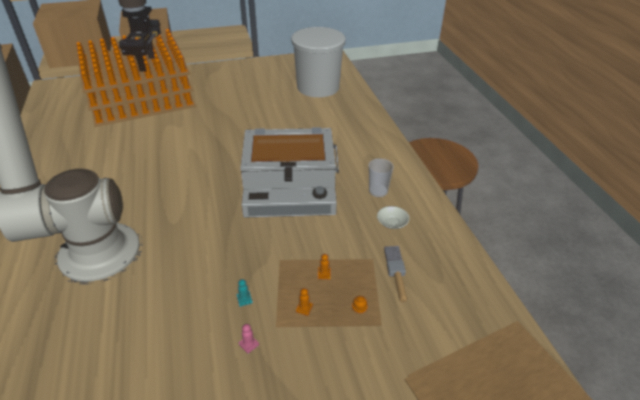

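View pics/top0.png

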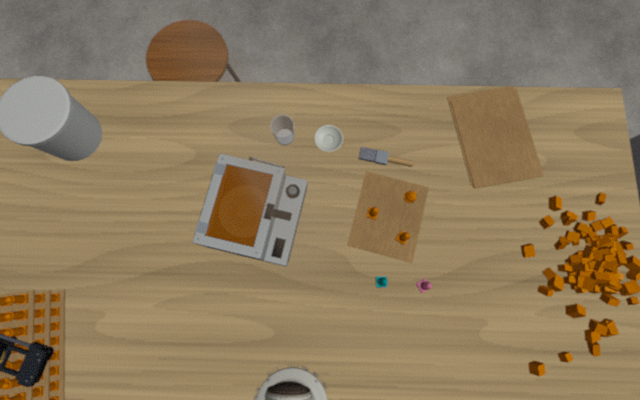

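View pics/wrist0.png

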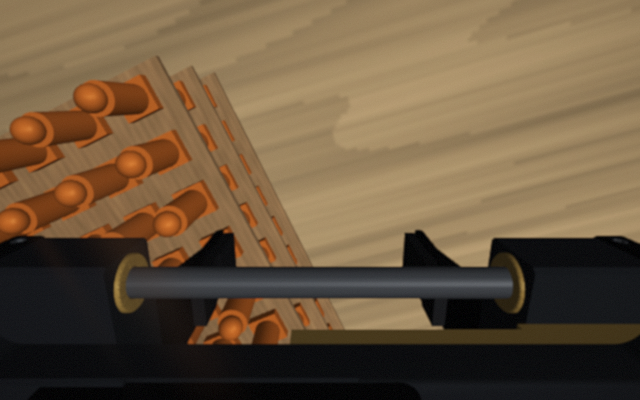

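```bash
cat > h.py <<'E'
import numpy as np, cv2
def proj(P,m,v):
    P=np.atleast_2d(P); c=P@v[:3,:3].T+v[:3,3]; q=c@m.T; return q[:,:2]/q[:,2:]
def ray(uv,m,v):
    R=v[:3,:3]; o=-R.T@v[:3,3]; d=R.T@np.linalg.inv(m)@np.array([uv[0],uv[1],1.]); return o,d
def onz(uv,m,v,z):
    o,d=ray(uv,m,v); return o+d*(z-o[2])/d[2]
def tri(obs):
    A=np.zeros((3,3));b=np.zeros(3)
    for uv,m,v in obs:
        o,d=ray(uv,m,v); d/=np.linalg.norm(d); M=np.eye(3)-np.outer(d,d); A+=M;b+=M@o
    return np.linalg.solve(A,b)
E
python3 - <<'E'
from station import r, imaging, job
from h import *
for n in ["side","top"]:
    p=imaging.capture(n); cv2.imwrite(f"pics/{n}1.png",p["pixels"][:,:,::-1])
    ov=p["pixels"].copy()
    for q in ["figure_1_mid","squat_mid","lid","lid_handle","start_top","curing_box","card","tumbler","dish"]:
        try: L=imaging.regions_of(q,p)
        except Exception as e: print(q,e); continue
        for k,d in enumerate(L):
            ys,xs=np.nonzero(d["mask"]); print(n,q,round(d["p"],2),np.round(d["centre"],1),len(xs),(xs.min(),xs.max(),ys.min(),ys.max()) if len(xs) else None)
            np.save(f"m_{n}_{q}_{k}.npy",d["mask"])
for n,(x0,x1,y0,y1) in dict(side=(220,400,110,340),top=(180,440,140,300)).items():
    im=cv2.imread(f"pics/{n}1.png")[y0:y1,x0:x1]
    f=min(800/im.shape[1],600/im.shape[0]); cv2.imwrite(f"pics/{n}1c.png",cv2.resize(im,None,fx=f,fy=f,interpolation=cv2.INTER_CUBIC)); print(n,f)
E
```

```text
side figure_1_mid 0.63 [323.7 268.8] 253 (np.int64(318), np.int64(330), np.int64(254), np.int64(279))
side squat_mid 0.55 [355.9 302.1] 220 (np.int64(352), np.int64(367), np.int64(296), np.int64(312))
side squat_mid 0.37 [330.2 293.1] 5819 (np.int64(276), np.int64(381), np.int64(258), np.int64(326))
side squat_mid 0.22 [323.4 189.6] 71 (np.int64(315), np.int64(324), np.int64(186), np.int64(194))
side squat_mid 0.17 [379.3 177.3] 836 (np.int64(367), np.int64(393), np.int64(159), np.int64(197))
side lid 0.59 [290.2 148.4] 3943 (np.int64(241), np.int64(335), np.int64(127), np.int64(181))
side lid 0.48 [289.4 171.3] 8133 (np.int64(241), np.int64(338), np.int64(127), np.int64(216))
side lid_handle 0.72 [287.5 152. ] 3791 (np.int64(241), np.int64(335), np.int64(128), np.int64(180))
side start_top 0.37 [323.  188.7] 43 (np.int64(316), np.int64(323), np.int64(186), np.int64(192))
side start_top 0.16 [330.5 292.8] 6153 (np.int64(275), np.int64(382), np.int64(257), np.int64(327))
side curing_box 0.64 [289.6 172.7] 8172 (np.int64(241), np.int64(338), np.int64(127), np.int64(216))
side card 0.88
[... 871 characters left out ...]
.  205.2] 6627 (np.int64(193), np.int64(291), np.int64(154), np.int64(257))
top lid_handle 0.68 [240.5 204.1] 6536 (np.int64(193), np.int64(291), np.int64(154), np.int64(258))
top start_top 0.44 [292.7 189.5] 49 (np.int64(288), np.int64(295), np.int64(186), np.int64(193))
top curing_box 0.96 [252.  212.3] 9059 (np.int64(194), np.int64(307), np.int64(154), np.int64(266))
top card 0.79 [385.9 215.9] 4954 (np.int64(346), np.int64(428), np.int64(171), np.int64(261))
top tumbler 0.91 [285.3 127. ] 605 (np.int64(269), np.int64(294), np.int64(114), np.int64(144))
top dish 0.64 [330.1 137.1] 574 (np.int64(314), np.int64(342), np.int64(125), np.int64(150))
side 2.608695652173913
top 3.076923076923077
```

View pics/side1c.png

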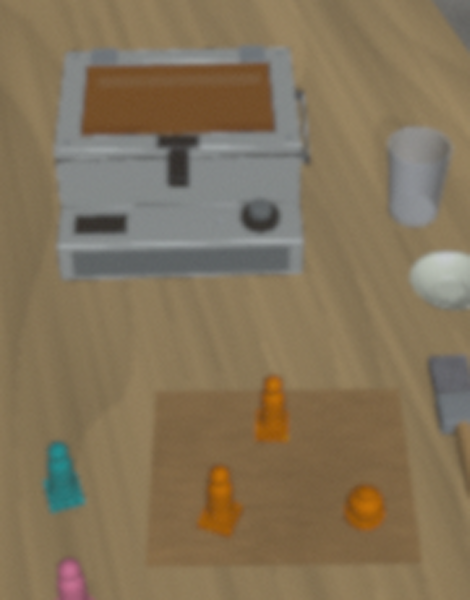

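View pics/top1c.png

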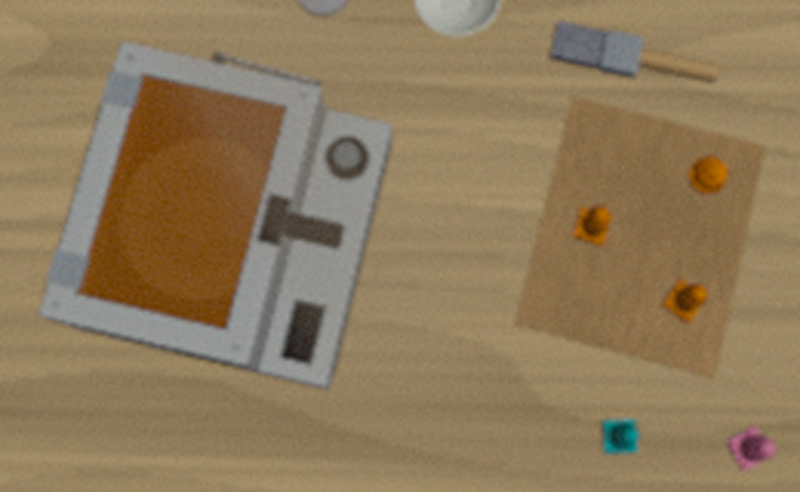

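```bash
cat > fit.py <<'E'
from h import *
from scipy.optimize import least_squares
T=np.load("top0.npz");S=np.load("side0.npz")
zt=.1325
pts=[( .095,-.13,zt),(-.095,-.13,zt),(-.095,.13,zt),(.095,.13,zt),(-.159,-.13,.056),(-.159,.13,.056),(-.126,-.085,.078),(-.179,0,.1265)]
top=[(122,42),(322,84),(250,372),(42,316),(392,125),(328,385),(348,155),(343,235)]
side=[(290,48),(302,148),(57,155),(65,52),(302,243),(60,245),(261,212),(178,187)]
top=np.array(top)/3.0769+(180,140); side=np.array(side)/2.6087+(220,110)
P=np.array(pts)
def w(t):
    c,s=np.cos(t[2]),np.sin(t[2]); return P@np.array([[c,-s,0],[s,c,0],[0,0,1]]).T+(t[0],t[1],0)
def f(t):
    W=w(t); return np.r_[(proj(W,T["mtx"],T["view"])-top).ravel(),(proj(W,S["mtx"],S["view"])-side).ravel()]
o=least_squares(f,[.55,.1,np.pi/2],loss="soft_l1"); print(o.x,np.degrees(o.x[2])); print(np.round(o.fun.reshape(-1,2),1))
# figures: triangulate using foot/head
for nm,t,s,z in [("A foot",(592,238),None,.004+.0),("A head",(598,215),(273,383),.07),("B head",(693,293),(220,473),.07),("sq",(708,173),(366,495),.035),("dish",(458,5),None,.02)]:
    t=np.array(t)/3.0769+(180,140); ob=[(t,T["mtx"],T["view"])]
    if s: ob.append((np.array(s)/2.6087+(220,110),S["mtx"],S["view"]))
    print(nm,onz(t,T["mtx"],T["view"],z), onz(ob[1][0],S["mtx"],S["view"],z) if s else '', tri(ob) if s else '')
E
python3 fit.py
```

```text
[0.54029601 0.15177864 1.36206659] 78.04066680612414
[[ 0.3 -0.6]
 [ 0.2  0.3]
 [-0.1 -2.3]
 [-0.6 -0.2]
 [ 0.4 -1.1]
 [-0.   0.5]
 [-0.1 -0.7]
 [11.7  2.8]
 [-0.3 -0.3]
 [-0.  -0.9]
 [-1.4 -1.2]
 [-0.2 -0. ]
 [ 1.  -1. ]
 [-1.5  1. ]
 [-0.2 -2.5]
 [ 0.3  6.7]]
A foot [ 0.53305575 -0.22864528  0.004     ]  
A head [ 0.54373902 -0.22619859  0.07      ] [ 0.54478348 -0.22928197  0.07      ] [ 0.54494784 -0.22665608  0.06692493]
B head [ 0.47183836 -0.31350264  0.07      ] [ 0.47304526 -0.31778942  0.07      ] [ 0.47310794 -0.31445119  0.06563557]
sq [ 0.59420747 -0.33848558  0.035     ] [ 0.5976236  -0.34691177  0.035     ] [ 0.59827892 -0.34071839  0.02606677]
dish [ 0.76847479 -0.09224499  0.02      ]
```

```bash
cat > plan.py <<'E'
from h import *
import json
BX,BY,BW=.5403,.1518,np.radians(78.04)
bx=np.array([np.cos(BW),np.sin(BW),0]); by=np.array([-np.sin(BW),np.cos(BW),0])
def b2w(p): return np.array([BX,BY,0])+bx*p[0]+by*p[1]+np.array([0,0,p[2]])
def w2b(p):
    d=np.array(p)-[BX,BY,0]; return np.array([d@bx,d@by,p[2]])
def yaw_of(R): return np.degrees(np.arctan2(R[1,1],R[0,1]))
def R_of(y):
    t=np.radians(y); Y=np.array([np.cos(t),np.sin(t),0]); X=np.array([0,0,-1.]); return np.c_[X,Y,np.cross(X,Y)]
def rows(p0,R0,wps,yaws,claws):
    """rows through waypoints (one per row); yaw absolute deg (tool y direction)"""
    p=np.array(p0);R=R0.copy();X=[];T=[]
    for w,y in zip(wps,yaws):
        s=np.round(R.T@(np.array(w)-p),4); X.append([float(v) for v in s])
        dy=(yaw_of(R)-y+180)%360-180; T.append(round(float(dy),1))
        p=p+R@s
        a=np.radians(dy);c,sn=np.cos(a),np.sin(a)
        R=R@np.array([[1,0,0],[0,c,-sn],[0,sn,c]])
    print(json.dumps(dict(xyz=X,twist=T,claw=claws)))
def line(s,tgt,yaw,n,claw):
    p=s["tcp_pos"];y0=yaw_of(s["ee_rot"]);dy=(yaw-y0+180)%360-180
    ks=[(i+1)/n for i in range(n)]
    rows(p,s["ee_rot"],[p+(np.array(tgt)-p)*k for k in ks],[y0+dy*k for k in ks],[claw]*n)
HY=78.04+90  # tool y along box +y
E
python3 - <<'E'
from station import r
from plan import *
s=r.sense(); W=np.load("wrist0.npz")["view"]; C=-W[:3,:3].T@W[:3,3]
print("cam in tool",s["ee_rot"].T@(C-s["tcp_pos"]), "cam fwd in tool",s["ee_rot"].T@W[2,:3])
h=b2w([-.127,0,.1265]); print(h)
t=h+[0,0,.10]
line(s,t,HY,15,1.0)
E
```

```text
cam in tool [-0.14749451  0.00170265 -0.07311879] cam fwd in tool [0.96302538 0.0016656  0.26940554]
[0.51398195 0.02755685 0.1265    ]
{"xyz": [[0.0007, 0.0306, -0.0325], [0.0006, 0.0271, -0.0353], [0.0007, 0.0235, -0.0379], [0.0007, 0.0196, -0.0401], [0.0006, 0.0154, -0.0418], [0.0007, 0.0112, -0.0432], [0.0007, 0.0069, -0.0441], [0.0007, 0.0024, -0.0445], [0.0006, -0.0021, -0.0446], [0.0007, -0.0066, -0.0441], [0.0007, -0.0109, -0.0432], [0.0006, -0.0152, -0.0419], [0.0007, -0.0193, -0.0402], [0.0007, -0.0232, -0.0381], [0.0006, -0.027, -0.0355]], "twist": [5.7, 5.7, 5.7, 5.7, 5.7, 5.7, 5.7, 5.7, 5.7, 5.7, 5.7, 5.7, 5.7, 5.7, 5.7], "claw": [1.0, 1.0, 1.0, 1.0, 1.0, 1.0, 1.0, 1.0, 1.0, 1.0, 1.0, 1.0, 1.0, 1.0, 1.0]}
```

>>> apply_moves([
  [0.001, 0.031, -0.032],
  [0.001, 0.027, -0.035],
  [0.001, 0.024, -0.038],
  [0.001, 0.02, -0.04],
  [0.001, 0.015, -0.042],
  [0.001, 0.011, -0.043],
  [0.001, 0.007, -0.044],
  [0.001, 0.002, -0.044],
  [0.001, -0.002, -0.045],
  [0.001, -0.007, -0.044],
  [0.001, -0.011, -0.043],
  [0, -0.015, -0.042],
], twist=[5.7, 5.7, 5.7, 5.7, 5.7, 5.7, 5.7, 5.7, 5.7, 5.7, 5.7, 5.7], claw=[1, 1, 1, 1, 1, 1, 1, 1, 1, 1, 1, 1])

```text
time_s: 2.35
tcp_pos: [0.4449, 0.1267, 0.226]
ee_rot: [[0.007, -0.998, -0.065], [0.006, -0.064, 0.998], [-1.0, -0.007, 0.006]]
wrist_force: [1.1, 0.7, -0.1]
gripper_width: 1.0
```

Run:
```python
from station import r
from plan import *
s=r.sense(); print(s["time_s"],s["tcp_pos"],yaw_of(s["ee_rot"]),s["wrist_force"],s["joints"])
h=b2w([-.127,0,.1265]); t=h+[0,0,.10]
line(s,t,HY,6,1.0)
```

```text
2.35 [0.44493693 0.12672607 0.22601781] -176.30234918247038 [ 1.08633545  0.67379563 -0.13635221] [ 36.0503632    6.32556205 -22.49959382  -0.09307849 -60.65411039
 -32.30626364]
{"xyz": [[-0.0001, -0.0104, -0.0172], [-0.0001, -0.0112, -0.0168], [-0.0001, -0.012, -0.0162], [-0.0002, -0.0126, -0.0157], [-0.0001, -0.0134, -0.015], [-0.0001, -0.014, -0.0145]], "twist": [2.6, 2.6, 2.6, 2.6, 2.6, 2.6], "claw": [1.0, 1.0, 1.0, 1.0, 1.0, 1.0]}
```

>>> apply_moves([
  [0, -0.015, -0.026],
  [0, -0.018, -0.024],
  [0, -0.02, -0.023],
  [0, -0.02, -0.022],
  [0, 0, 0],
], twist=[3.9, 3.9, 3.9, 3.9, 0], claw=[1, 1, 1, 1, 1])

```text
time_s: 2.85
tcp_pos: [0.518, 0.0192, 0.2269]
ee_rot: [[0.009, -0.974, 0.226], [0.007, 0.226, 0.974], [-1.0, -0.008, 0.009]]
wrist_force: [-0.8, 0.0, -0.6]
gripper_width: 0.999
```

Run:
```python
from station import r, imaging
from plan import *
s=r.sense(); print(s["time_s"],s["tcp_pos"],w2b(s["tcp_pos"]),yaw_of(s["ee_rot"]),s["wrist_force"],s["joints"])
p=imaging.capture("wrist"); im=p["pixels"][:,:,::-1].copy()
for q in [(-.107,0,.133),(-.147,0,.133),(-.147,.011,.133),(-.147,-.011,.133),(-.095,-.13,.133),(-.095,.13,.133),(-.126,-.085,.078),(-.159,.13,.056),(-.159,-.13,.056)]:
    u=proj(b2w(q),p["mtx"],p["view"])[0]; print(q,u)
    cv2.circle(im,tuple(int(v) for v in np.round(u)),3,(0,255,0),1)
cv2.imwrite("pics/w2.png",im)
```

```text
2.85 [0.51801016 0.01920619 0.22686013] [-0.13433463 -0.00567127  0.22686013] 166.93243306975748 [-0.78813118  0.03103599 -0.63647999] [ 19.96966985  11.82190305 -15.51503679  -0.20810563 -62.02359978
 -32.93872527]
(-0.107, 0, 0.133) [327.10386433 239.35589461]
(-0.147, 0, 0.133) [326.38447391 188.9569026 ]
(-0.147, 0.011, 0.133) [341.35981608 188.69520455]
(-0.147, -0.011, 0.133) [311.4254943  189.21831471]
(-0.095, -0.13, 0.133) [161.08611376 256.16241272]
(-0.095, 0.13, 0.133) [495.5725529  251.10762612]
(-0.126, -0.085, 0.078) [232.51036062 197.51301868]
(-0.159, 0.13, 0.056) [463.62944388 153.26471186]
(-0.159, -0.13, 0.056) [187.86856    158.41733737]
```

View pics/w2.png

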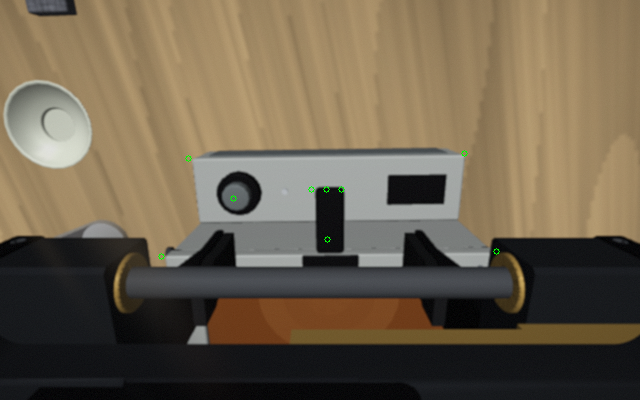

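>>> apply_moves([
  [0.02, 0.009, 0.007],
  [0.035, 0, 0],
  [0.03, 0, 0],
  [0.02, 0, 0],
  [0, 0, 0],
], twist=[-0.5, -0.6, 0, 0, 0], claw=[0.7, 0.5, 0.5, 0.5, 0.5])

```text
time_s: 3.4
tcp_pos: [0.5103, 0.0333, 0.1211]
ee_rot: [[0.014, -0.98, 0.198], [0.01, 0.199, 0.98], [-1.0, -0.012, 0.012]]
wrist_force: [-0.1, 0.5, 0.3]
gripper_width: 0.629
```

```bash
sed -i 's/BX,BY,BW=.5403,.1518/BX,BY,BW=.5374,.1524/' plan.py
python3 - <<'E'
from station import r, imaging
from plan import *
s=r.sense(); print(s["time_s"],s["tcp_pos"],w2b(s["tcp_pos"]),yaw_of(s["ee_rot"]),s["wrist_force"],s["gripper_width"])
p=imaging.capture("wrist"); im=p["pixels"][:,:,::-1].copy()
cv2.imwrite("pics/w3.png",im)
E
```

```text
3.4 [0.51027121 0.03331212 0.12114482] [-0.12212465  0.00186146  0.12114482] 168.54284718887635 [-0.11371185  0.46043448  0.31913015] 0.6285350450600524
```

View pics/w3.png

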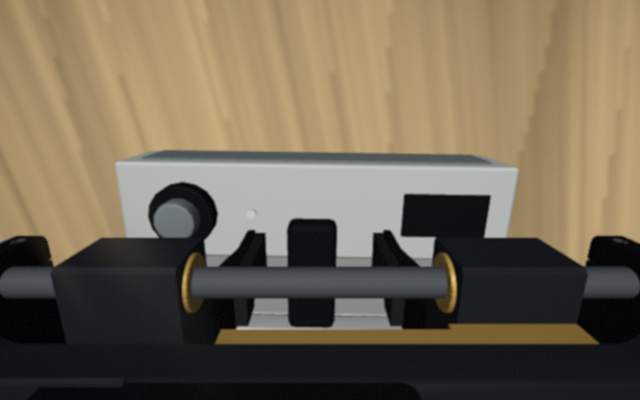

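>>> apply_moves([
  [0, -0.004, -0.006],
  [0, 0, 0],
  [0, 0, 0],
  [0, 0, 0],
  [0, 0, 0],
], twist=[0, 0, 0, 0, 0], claw=[0.5, 0, 0, 0, 0])

```text
time_s: 3.95
tcp_pos: [0.5128, 0.0286, 0.1269]
ee_rot: [[0.017, -0.98, 0.199], [0.014, 0.199, 0.98], [-1.0, -0.014, 0.017]]
wrist_force: [-3.4, 3.5, -1.6]
gripper_width: 0.249
```

```bash
cat > st.py <<'E'
from station import r
from plan import *
s=r.sense(); print(round(s["time_s"],2),s["tcp_pos"].round(4),"box",w2b(s["tcp_pos"]).round(4),"yaw",yaw_of(s["ee_rot"]).round(2),"F",s["wrist_force"].round(1),"M",s["moment"].round(2),"w",round(s["gripper_width"],3),"x",s["ee_rot"][:,0].round(3))
E
python3 st.py
```

```text
3.95 [0.5128 0.0286 0.1269] box [-0.1263 -0.0016  0.1269] yaw 168.53 F [-3.4  3.5 -1.6] M [ 0.95  1.09 -0.27] w 0.249 x [ 0.017  0.014 -1.   ]
```

```bash
cat > arc.py <<'E'
# usage: arc.py a0 a1 n  r h claw : path of TCP for lid angles a0..a1, y const
import sys
from station import r as rb
from plan import *
a0,a1,n,rr,hh,claw,yb=[float(v) for v in sys.argv[1:8]]; n=int(n)
def tcp(a): return b2w([.095-rr*np.cos(a)+hh*np.sin(a),yb,.119+rr*np.sin(a)+hh*np.cos(a)-.005])
s=rb.sense(); p=s["tcp_pos"]; b=w2b(p)
est=np.arctan2(b[2]+.005-.119,.095-b[0])-np.arctan2(hh,rr)
print("angle est",est,"radius",np.hypot(b[2]+.005-.119,.095-b[0]),"nominal",np.hypot(rr,hh),"box",b,"F",s["wrist_force"].round(1))
y0=yaw_of(s["ee_rot"])
if n: rows(p,s["ee_rot"],[tcp(a0+(a1-a0)*(i+1)/n) for i in range(n)],[y0+(((HY-y0+180)%360)-180)*(i+1)/n for i in range(n)],[claw]*n)
E
python3 arc.py 0 0.35 6 .2213 .0129 0 -.0016
```

```text
angle est -0.00018963565977886399 radius 0.22163298350612692 nominal 0.2216756639778034 box [-0.12625983 -0.0015637   0.12685556] F [-3.4  3.5 -1.6]
{"xyz": [[-0.0129, -0.0002, 0.0013], [-0.0128, -0.0002, 0.0021], [-0.0126, -0.0002, 0.0029], [-0.0124, -0.0002, 0.0035], [-0.0122, -0.0002, 0.0043], [-0.0119, -0.0002, 0.005]], "twist": [0.1, 0.1, 0.1, 0.1, 0.1, 0.1], "claw": [0.0, 0.0, 0.0, 0.0, 0.0, 0.0]}
```

>>> apply_moves([
  [-0.008, 0, 0.001],
  [-0.013, 0, 0.002],
  [-0.013, 0, 0.003],
  [-0.012, 0, 0.0035],
  [-0.012, 0, 0.004],
  [-0.012, 0, 0.005],
], twist=[0, 0, 0, 0, 0, 0], claw=[0, 0, 0, 0, 0, 0])

```text
time_s: 4.55
tcp_pos: [0.516, 0.044, 0.2006]
ee_rot: [[0.019, -0.979, 0.201], [0.011, 0.202, 0.979], [-1.0, -0.016, 0.015]]
wrist_force: [1.8, 0.1, -3.5]
gripper_width: 0.252
```

```bash
python3 st.py; python3 arc.py 0.35 0.95 9 .2213 .0129 0 -.0016;  python3 - <<'E'
from station import imaging
import cv2
p=imaging.capture("side"); im=p["pixels"][100:240,220:420,::-1]
cv2.imwrite("pics/s4.png",cv2.resize(im,None,fx=4,fy=4,interpolation=cv2.INTER_CUBIC))
E
```

```text
4.55 [0.516  0.044  0.2006] box [-0.1105 -0.0015  0.2006] yaw 168.37 F [ 1.8  0.1 -3.5] M [-0.11 -0.44 -0.15] w 0.252 x [ 0.019  0.011 -1.   ]
angle est 0.34054444610929424 radius 0.22296342642616876 nominal 0.2216756639778034 box [-0.11046952 -0.00154222  0.20057348] F [ 1.8  0.1 -3.5]
{"xyz": [[-0.0147, -0.0003, 0.0085], [-0.0128, -0.0003, 0.0074], [-0.0122, -0.0002, 0.0082], [-0.0117, -0.0002, 0.009], [-0.0111, -0.0003, 0.0098], [-0.0104, -0.0002, 0.0105], [-0.0097, -0.0001, 0.0112], [-0.0089, -0.0002, 0.0118], [-0.0081, -0.0001, 0.0123]], "twist": [0.0, 0.0, 0.0, 0.0, 0.0, 0.0, 0.0, 0.0, 0.0], "claw": [0.0, 0.0, 0.0, 0.0, 0.0, 0.0, 0.0, 0.0, 0.0]}
```

View pics/s4.png

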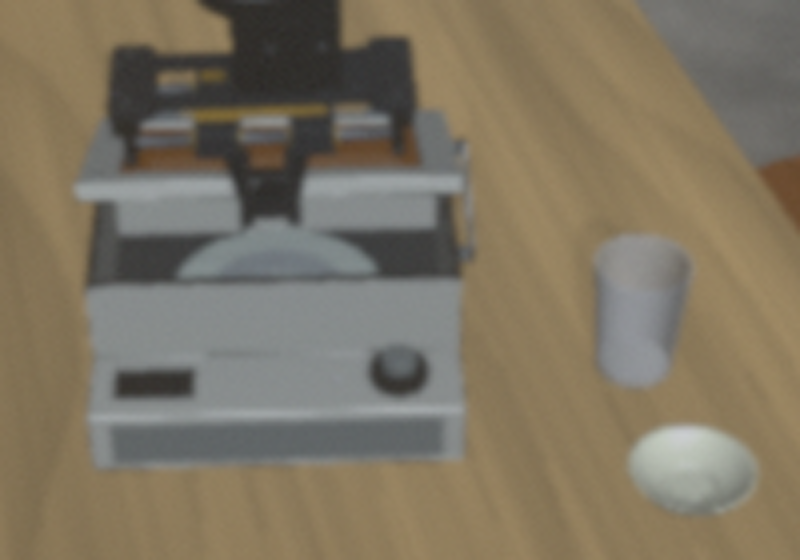

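>>> apply_moves([
  [-0.014, 0, 0.008],
  [-0.013, 0, 0.0075],
  [-0.012, 0, 0.008],
  [-0.012, 0, 0.009],
  [-0.011, 0, 0.01],
  [-0.0105, 0, 0.0105],
  [-0.01, 0, 0.011],
  [-0.009, 0, 0.012],
  [-0.008, 0, 0.012],
], twist=[0, 0, 0, 0, 0, 0, 0, 0, 0], claw=[0, 0, 0, 0, 0, 0, 0, 0, 0])

```text
time_s: 5.5
tcp_pos: [0.5347, 0.1306, 0.3076]
ee_rot: [[0.025, -0.979, 0.201], [0.007, 0.202, 0.979], [-1.0, -0.023, 0.012]]
wrist_force: [6.0, -0.6, -4.4]
gripper_width: 0.25
```

```bash
python3 st.py; python3 arc.py 1.0 1.6 9 .2213 .0129 0 -.0016
```

```text
5.5 [0.5347 0.1306 0.3076] box [-0.0219 -0.0018  0.3076] yaw 168.36 F [ 6.  -0.6 -4.4] M [-0.37 -1.15  0.06] w 0.25 x [ 0.025  0.007 -1.   ]
angle est 0.9693987374121773 radius 0.22613673528731 nominal 0.2216756639778034 box [-0.0218796  -0.00184395  0.30758972] F [ 6.  -0.6 -4.4]
{"xyz": [[-0.0062, -0.0, 0.0214], [-0.0057, -0.0002, 0.0136], [-0.0049, -0.0002, 0.0139], [-0.0039, -0.0001, 0.0143], [-0.0029, -0.0002, 0.0144], [-0.002, -0.0, 0.0147], [-0.001, -0.0001, 0.0147], [0.0, -0.0, 0.0148], [0.001, -0.0, 0.0147]], "twist": [0.0, 0.0, 0.0, 0.0, 0.0, 0.0, 0.0, 0.0, 0.0], "claw": [0.0, 0.0, 0.0, 0.0, 0.0, 0.0, 0.0, 0.0, 0.0]}
```

>>> apply_moves([
  [-0.006, -0.001, 0.016],
  [-0.0055, -0.001, 0.015],
  [-0.005, 0, 0.015],
  [-0.004, 0, 0.015],
  [-0.003, 0, 0.015],
  [-0.002, 0, 0.015],
  [-0.001, 0, 0.015],
  [0, 0, 0.015],
  [0.001, 0, 0.015],
], twist=[0, 0, 0, 0, 0, 0, 0, 0, 0], claw=[0, 0, 0, 0, 0, 0, 0, 0, 0])

```text
time_s: 6.4
tcp_pos: [0.5651, 0.2713, 0.3413]
ee_rot: [[0.026, -0.979, 0.202], [0.0, 0.202, 0.979], [-1.0, -0.026, 0.006]]
wrist_force: [5.3, -2.6, -1.8]
gripper_width: 0.254
```

```bash
python3 st.py; python3 arc.py 1.6 1.82 4 .2213 .0129 0 -.0016
```

```text
6.4 [0.5651 0.2713 0.3413] box [ 0.1221 -0.0024  0.3413] yaw 168.36 F [ 5.3 -2.6 -1.8] M [-0.79 -1.1   0.05] w 0.254 x [ 0.026  0.    -1.   ]
angle est 1.631070848156548 radius 0.22895340084367913 nominal 0.2216756639778034 box [ 0.12206765 -0.0024171   0.34134776] F [ 5.3 -2.6 -1.8]
{"xyz": [[0.0079, 0.001, 0.0044], [0.0022, -0.0, 0.012], [0.0027, 0.0, 0.0118], [0.0035, 0.0001, 0.0117]], "twist": [0.1, 0.1, 0.1, 0.1], "claw": [0.0, 0.0, 0.0, 0.0]}
```

>>> apply_moves([
  [0.004, 0, 0.013],
  [0.004, 0, 0.013],
  [0.004, 0, 0.013],
  [0.003, 0, 0.008],
], twist=[0, 0, 0, 0], claw=[0, 0, 0, 0])

```text
time_s: 6.8
tcp_pos: [0.5744, 0.3145, 0.332]
ee_rot: [[0.024, -0.979, 0.204], [-0.018, 0.204, 0.979], [-1.0, -0.027, -0.012]]
wrist_force: [-6.4, -33.3, 19.4]
gripper_width: 0.25
```

```bash
python3 st.py; python3 arc.py 1.6 1.82 0 .2213 .0129 0 -.0016;  python3 - <<'E'
from station import imaging
import cv2
p=imaging.capture("side"); im=p["pixels"][20:220,200:420,::-1]
cv2.imwrite("pics/s5.png",cv2.resize(im,None,fx=3,fy=3,interpolation=cv2.INTER_CUBIC))
E
```

```text
6.8 [0.5744 0.3145 0.332 ] box [ 0.1663 -0.0026  0.332 ] yaw 168.24 F [ -6.4 -33.3  19.4] M [-9.47  2.1  -0.4 ] w 0.25 x [ 0.024 -0.018 -1.   ]
angle est 1.8284840863833827 radius 0.22934213507686393 nominal 0.2216756639778034 box [ 0.1662532  -0.00262287  0.33199265] F [ -6.4 -33.3  19.4]
```

View pics/s5.png

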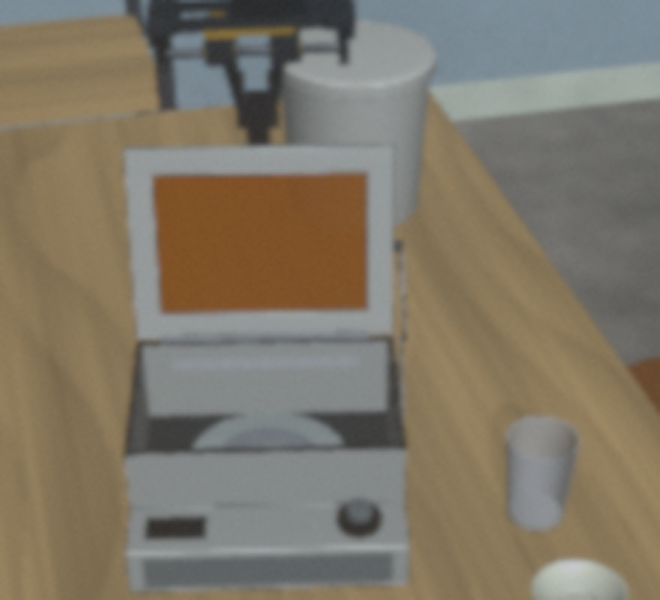

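>>> apply_moves([
  [-0.001, 0, -0.003],
  [0, 0, 0],
  [0, 0, 0],
  [-0.02, 0, 0],
  [-0.04, 0, 0],
], twist=[0, 0, 0, 0, 0], claw=[0, 0.5, 0.6, 0.6, 0.6])

```text
time_s: 7.35
tcp_pos: [0.5687, 0.3149, 0.3844]
ee_rot: [[0.005, -0.979, 0.204], [-0.023, 0.204, 0.979], [-1.0, -0.01, -0.022]]
wrist_force: [1.1, 0.2, 0.4]
gripper_width: 0.524
```

```bash
python3 st.py;  python3 - <<'E'
from station import imaging
import cv2
p=imaging.capture("side"); im=p["pixels"][0:220,200:440,::-1]
cv2.imwrite("pics/s6.png",cv2.resize(im,None,fx=2.7,fy=2.7,interpolation=cv2.INTER_CUBIC))
E
```

```text
7.35 [0.5687 0.3149 0.3844] box [0.1655 0.0031 0.3844] yaw 168.25 F [1.1 0.2 0.4] M [ 0.24 -0.17 -0.02] w 0.524 x [ 0.005 -0.023 -1.   ]
```

View pics/s6.png

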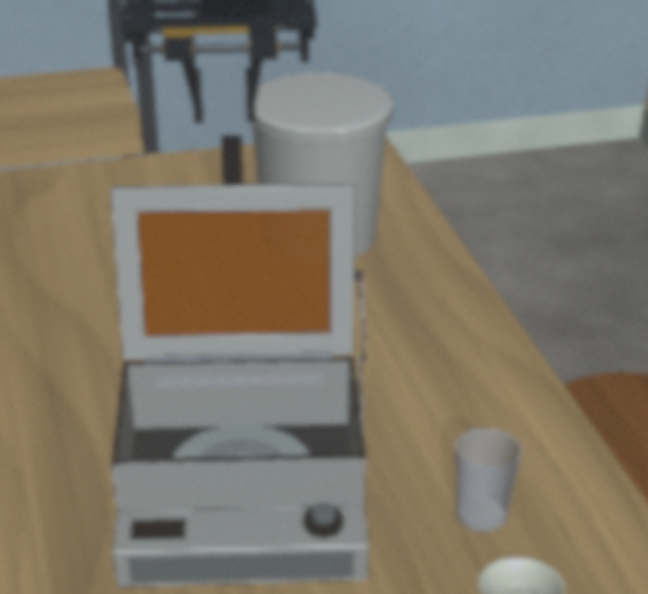

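Run:
```python
from station import r
from plan import *
s=r.sense(); p=s["tcp_pos"]; n=12
w=[]
for i in range(n):
    k=(i+1)/n; z=.384 if i<4 else .384-(.384-.18)*(i-3)/8
    w.append([p[0]+(.544-p[0])*k,p[1]+(-.227-p[1])*k,z])
rows(p,s["ee_rot"],w,[HY]*n,[.6]*n)
```

```text
{"xyz": [[0.0106, -0.0068, -0.0446], [0.0007, -0.0071, -0.0447], [0.0007, -0.0072, -0.0447], [0.0007, -0.0071, -0.0447], [0.0262, -0.0066, -0.0444], [0.0262, -0.0066, -0.0444], [0.0261, -0.0066, -0.0444], [0.0262, -0.0066, -0.0444], [0.0262, -0.0066, -0.0444], [0.0262, -0.0066, -0.0444], [0.0262, -0.0066, -0.0444], [0.0261, -0.0066, -0.0444]], "twist": [0.2, -0.0, 0.0, -0.0, 0.0, 0.0, 0.0, 0.0, 0.0, 0.0, 0.0, 0.0], "claw": [0.6, 0.6, 0.6, 0.6, 0.6, 0.6, 0.6, 0.6, 0.6, 0.6, 0.6, 0.6]}
```

>>> apply_moves([
  [0, -0.007, -0.044],
  [0, -0.007, -0.045],
  [0, -0.007, -0.045],
  [0.01, -0.007, -0.045],
  [0.026, -0.007, -0.042],
  [0.026, -0.007, -0.042],
  [0.026, -0.007, -0.042],
  [0.026, -0.007, -0.042],
  [0.026, -0.007, -0.042],
  [0.026, -0.007, -0.042],
  [0.026, -0.007, -0.042],
  [0.02, -0.006, -0.03],
], twist=[0, 0, 0, 0, 0, 0, 0, 0, 0, 0, 0, 0], claw=[0.6, 0.6, 0.6, 0.6, 0.6, 0.6, 0.6, 0.6, 0.6, 0.6, 0.6, 0.6])

```text
time_s: 8.6
tcp_pos: [0.5621, -0.1897, 0.1799]
ee_rot: [[0.032, -0.983, 0.182], [0.004, 0.182, 0.983], [-0.999, -0.031, 0.009]]
wrist_force: [0.4, 0.6, 0.3]
gripper_width: 0.6
```

```bash
python3 st.py;  python3 - <<'E'
from station import imaging
from h import *
p=imaging.capture("wrist"); im=p["pixels"][:,:,::-1].copy()
for c,col in [((.544,-.227),(0,255,0)),((.473,-.3145),(255,0,0))]:
    for z in (.004,.04,.076):
        u=proj([*c,z],p["mtx"],p["view"])[0]; print(c,z,u); cv2.circle(im,tuple(int(v) for v in np.round(u)),3,col,1)
for d in imaging.regions_of("figure_1_mid",p): print(d["p"],d["centre"])
cv2.imwrite("pics/w7.png",im)
E
```

```text
8.6 [ 0.5621 -0.1897  0.1799] box [-0.3296 -0.095   0.1799] yaw 169.51 F [0.4 0.6 0.3] M [ 0.09 -0.06  0.  ] w 0.6 x [ 0.032  0.004 -0.999]
(0.544, -0.227) 0.004 [335.52647069 138.9213568 ]
(0.544, -0.227) 0.04 [336.22801986 143.78703656]
(0.544, -0.227) 0.076 [337.12241098 149.9901952 ]
(0.473, -0.3145) 0.004 [399.89808706  22.78536778]
(0.473, -0.3145) 0.04 [409.33882168  12.57910327]
(0.473, -0.3145) 0.076 [421.7144302   -0.80001808]
0.73 [336.6, 136.2]
0.28 [334.0, 94.8]
```

View pics/w7.png

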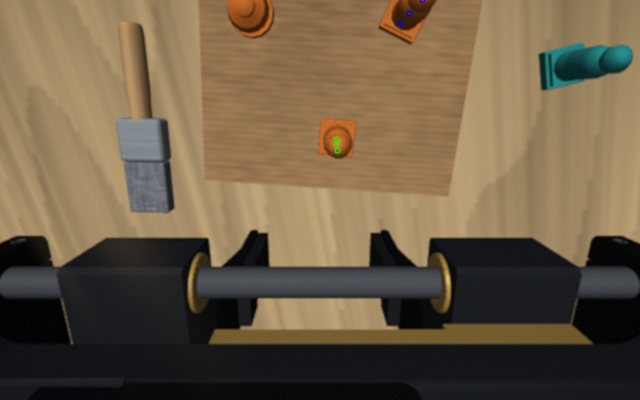

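```bash
cat > go.py <<'E'
# go.py claw  x,y,z[,yaw]:n  ...
import sys
from station import r
from plan import *
s=r.sense(); p=s["tcp_pos"].copy(); y=yaw_of(s["ee_rot"]); W=[];Y=[]
for a in sys.argv[2:]:
    c,n=a.split(":"); n=int(n); v=[float(q) for q in c.split(",")]; t=np.array(v[:3]); yt=v[3] if len(v)>3 else HY
    dy=(yt-y+180)%360-180
    for i in range(n): W.append(p+(t-p)*(i+1)/n); Y.append(y+dy*(i+1)/n)
    p=t;y=yt
print("now",s["tcp_pos"].round(4),w2b(s["tcp_pos"]).round(4))
rows(s["tcp_pos"],s["ee_rot"],W,Y,[float(sys.argv[1])]*len(W))
E
python3 go.py .6 .544,-.230,.17:2 .544,-.230,.041:4
```

```text
now [ 0.5606 -0.1905  0.1774] [-0.3307 -0.0937  0.1774]
{"xyz": [[0.0034, 0.0046, -0.021], [0.0034, 0.0043, -0.021], [0.0322, 0.0008, -0.0003], [0.0323, 0.0008, -0.0003], [0.0322, 0.0008, -0.0003], [0.0323, 0.0008, -0.0003]], "twist": [0.6, 0.6, -0.0, 0.0, -0.0, -0.0], "claw": [0.6, 0.6, 0.6, 0.6, 0.6, 0.6]}
```

>>> apply_moves([
  [0.003, 0.005, -0.021],
  [0.003, 0.004, -0.021],
  [0.032, 0.001, 0],
  [0.025, 0.001, 0],
  [0.01, 0, 0],
  [0, 0, 0],
], twist=[0.6, 0.6, 0, 0, 0, 0], claw=[0.6, 0.6, 0.6, 0.6, 0.6, 0.6])

```text
time_s: 9.3
tcp_pos: [0.5484, -0.2257, 0.1031]
ee_rot: [[0.034, -0.979, 0.203], [0.006, 0.203, 0.979], [-0.999, -0.032, 0.013]]
wrist_force: [0.4, -0.2, 0.3]
gripper_width: 0.597
```

```bash
python3 st.py;  python3 - <<'E'
from station import imaging
from h import *
p=imaging.capture("wrist"); im=p["pixels"][:,:,::-1].copy()
u=proj([.544,-.23,.05],p["mtx"],p["view"])[0]; print(u)
cv2.imwrite("pics/w8.png",im)
E
python3 go.py .6 .544,-.230,.041:3
```

```text
9.3 [ 0.5484 -0.2257  0.1031] box [-0.3676 -0.0891  0.1031] yaw 168.26 F [ 0.4 -0.2  0.3] M [ 0.03  0.   -0.02] w 0.597 x [ 0.034  0.006 -0.999]
[326.11197731 217.02080356]
now [ 0.549  -0.2258  0.104 ] [-0.3675 -0.0897  0.104 ]
{"xyz": [[0.0209, 0.0021, -0.002], [0.0209, 0.002, -0.002], [0.0209, 0.0021, -0.002]], "twist": [0.1, 0.1, 0.1], "claw": [0.6, 0.6, 0.6]}
```

View pics/w8.png

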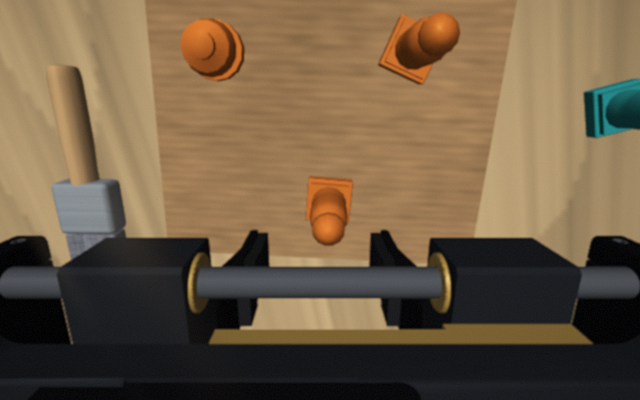

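>>> apply_moves([
  [0.021, 0.002, -0.003],
  [0.021, 0.002, -0.003],
  [0.02, 0.002, -0.002],
  [0, 0, 0],
], twist=[0, 0, 0, 0], claw=[0.6, 0.6, 0.6, 0.6])

```text
time_s: 9.75
tcp_pos: [0.5506, -0.2309, 0.0473]
ee_rot: [[0.05, -0.979, 0.198], [0.003, 0.198, 0.98], [-0.999, -0.049, 0.013]]
wrist_force: [0.1, -0.9, 0.9]
gripper_width: 0.598
```

```bash
python3 st.py;  python3 - <<'E'
from station import imaging
from h import *
p=imaging.capture("wrist"); im=p["pixels"][:,:,::-1].copy()
cv2.imwrite("pics/w9.png",im)
p=imaging.capture("side"); im=p["pixels"][180:340,230:430,::-1]
cv2.imwrite("pics/s9.png",cv2.resize(im,None,fx=3.5,fy=3.5,interpolation=cv2.INTER_CUBIC))
E
```

```text
9.75 [ 0.5506 -0.2309  0.0473] box [-0.3723 -0.0924  0.0473] yaw 168.57 F [ 0.1 -0.9  0.9] M [0.16 0.06 0.03] w 0.598 x [ 0.05   0.003 -0.999]
```

View pics/w9.png

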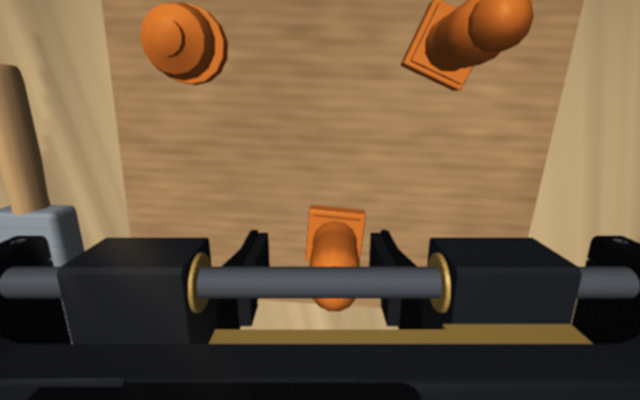

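View pics/s9.png

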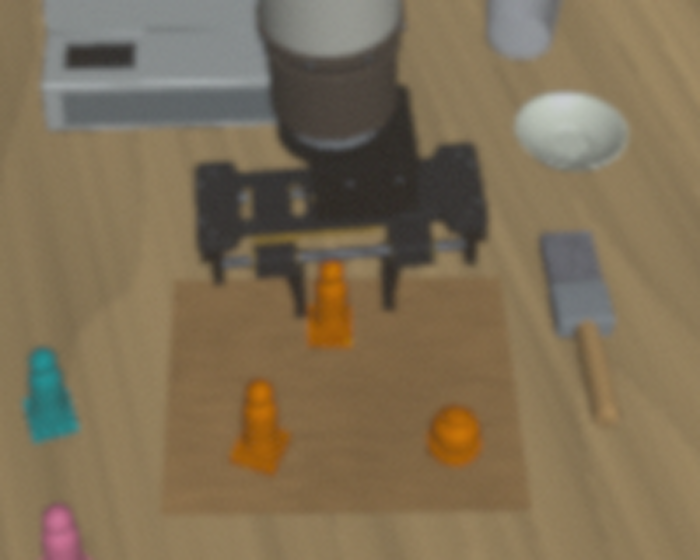

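>>> apply_moves([
  [0.005, 0.008, -0.002],
  [0, 0, 0],
  [0, 0, 0],
  [0, 0, 0],
  [0, 0, 0],
], twist=[0, 0, 0, 0, 0], claw=[0.6, 0.3, 0, 0, 0])

```text
time_s: 10.35
tcp_pos: [0.5473, -0.2319, 0.0495]
ee_rot: [[0.064, -0.979, 0.195], [-0.001, 0.195, 0.981], [-0.998, -0.063, 0.012]]
wrist_force: [-1.5, 0.2, 0.4]
gripper_width: 0.326
```

```bash
python3 st.py;  python3 - <<'E'
from station import imaging
from h import *
p=imaging.capture("wrist"); im=p["pixels"][:,:,::-1].copy()
cv2.imwrite("pics/w10.png",im)
p=imaging.capture("side"); im=p["pixels"][180:340,230:430,::-1]
cv2.imwrite("pics/s10.png",cv2.resize(im,None,fx=3.5,fy=3.5,interpolation=cv2.INTER_CUBIC))
E
```

```text
10.35 [ 0.5473 -0.2319  0.0495] box [-0.3739 -0.0893  0.0495] yaw 168.71 F [-1.5  0.2  0.4] M [0.18 0.23 0.  ] w 0.326 x [ 0.064 -0.001 -0.998]
```

View pics/w10.png

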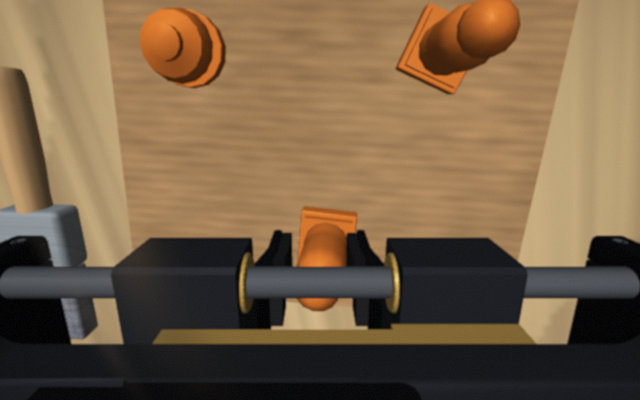

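View pics/s10.png

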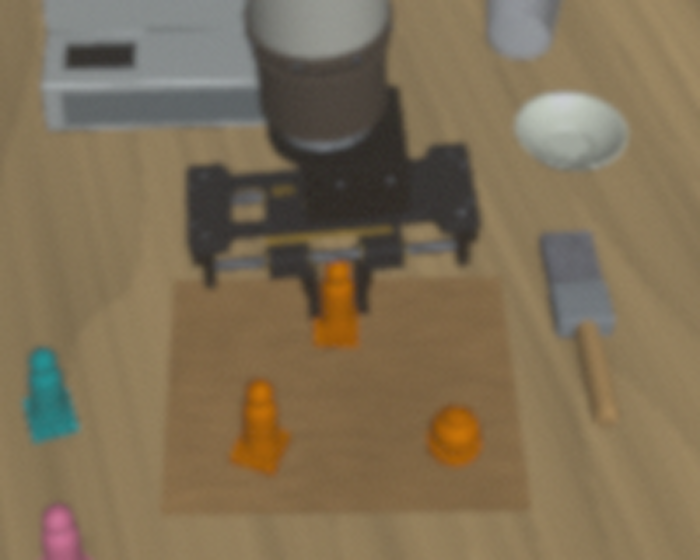

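>>> apply_moves([
  [0.002, 0, 0],
], twist=[0], claw=[0])

```text
time_s: 10.55
tcp_pos: [0.5471, -0.232, 0.0495]
ee_rot: [[0.063, -0.979, 0.194], [-0.001, 0.194, 0.981], [-0.998, -0.062, 0.011]]
wrist_force: [-3.6, 2.3, 16.8]
gripper_width: 0.267
```

```bash
python3 st.py
```

```text
10.55 [ 0.5471 -0.232   0.0495] box [-0.374  -0.0891  0.0495] yaw 168.77 F [-3.6  2.3 16.8] M [1.19 1.41 0.02] w 0.267 x [ 0.063 -0.001 -0.998]
```

```bash
python3 - <<'E'
from plan import *
print(b2w([0,.04,.0]),b2w([0,-.037,0]))
E
python3 go.py 0 .545,-.225,.12:2 .53,-.12,.22:3 .498,.161,.22:7
```

```text
[0.4982683  0.16068915 0.        ] [0.57359682 0.14473254 0.        ]
now [ 0.5471 -0.232   0.0495] [-0.374  -0.0891  0.0495]
{"xyz": [[-0.0352, -0.0005, 0.0036], [-0.0353, -0.0005, 0.0036], [-0.0336, 0.0101, 0.0337], [-0.0336, 0.0101, 0.0336], [-0.0336, 0.0101, 0.0336], [-0.0003, 0.0127, 0.0383], [-0.0004, 0.0128, 0.0383], [-0.0003, 0.0128, 0.0384], [-0.0003, 0.0127, 0.0383], [-0.0003, 0.0128, 0.0383], [-0.0004, 0.0128, 0.0384], [-0.0003, 0.0127, 0.0383]], "twist": [0.4, 0.4, -0.0, 0.0, -0.0, 0.0, -0.0, 0.0, 0.0, 0.0, 0.0, 0.0], "claw": [0.0, 0.0, 0.0, 0.0, 0.0, 0.0, 0.0, 0.0, 0.0, 0.0, 0.0, 0.0]}
```

>>> apply_moves([
  [-0.03, 0, 0.003],
  [-0.035, 0, 0.004],
  [-0.035, 0.01, 0.033],
  [-0.034, 0.01, 0.034],
  [-0.034, 0.01, 0.034],
  [0, 0.013, 0.038],
  [0, 0.013, 0.038],
  [0, 0.013, 0.038],
  [0, 0.013, 0.038],
  [0, 0.013, 0.038],
  [0, 0.012, 0.03],
  [0, 0.01, 0.02],
], twist=[0.4, 0.4, 0, 0, 0, 0, 0, 0, 0, 0, 0, 0], claw=[0, 0, 0, 0, 0, 0, 0, 0, 0, 0, 0, 0])

```text
time_s: 11.75
tcp_pos: [0.4956, 0.1449, 0.2223]
ee_rot: [[0.068, -0.974, 0.216], [0.005, 0.217, 0.976], [-0.998, -0.065, 0.019]]
wrist_force: [0.1, 0.2, -0.1]
gripper_width: 0.273
```

```bash
python3 st.py; python3 go.py 0 .498,.161,.20:2 .498,.161,.10:4;  python3 - <<'E'
from station import imaging
from h import *
p=imaging.capture("side"); im=p["pixels"][50:230,220:420,::-1]
cv2.imwrite("pics/s11.png",cv2.resize(im,None,fx=3.3,fy=3.3,interpolation=cv2.INTER_CUBIC))
p=imaging.capture("top"); im=p["pixels"][140:300,180:440,::-1]
cv2.imwrite("pics/t11.png",cv2.resize(im,None,fx=3,fy=3,interpolation=cv2.INTER_CUBIC))
E
```

```text
11.75 [0.4956 0.1449 0.2223] box [-0.016   0.0394  0.2223] yaw 167.46 F [ 0.1  0.2 -0.1] M [ 0.08  0.04 -0.01] w 0.273 x [ 0.068  0.005 -0.998]
now [0.4956 0.1449 0.2223] [-0.016   0.0394  0.2223]
{"xyz": [[0.0112, 0.0013, 0.0079], [0.0113, 0.0012, 0.0079], [0.0249, 0.0016, -0.0005], [0.025, 0.0017, -0.0004], [0.0249, 0.0016, -0.0005], [0.025, 0.0016, -0.0005]], "twist": [-0.3, -0.3, 0.0, -0.0, 0.0, -0.0], "claw": [0.0, 0.0, 0.0, 0.0, 0.0, 0.0]}
```

View pics/s11.png

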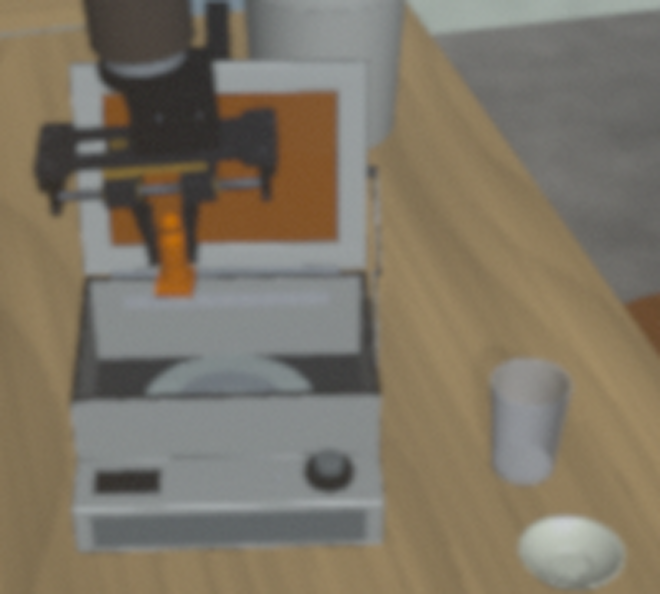

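View pics/t11.png

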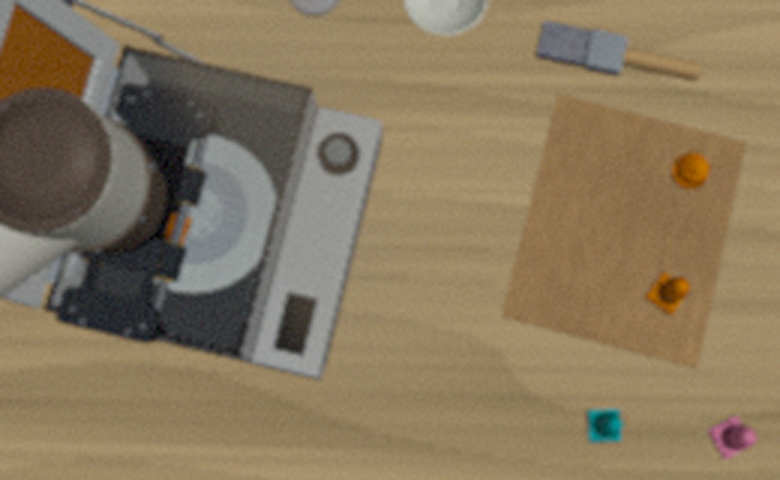

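>>> apply_moves([
  [0.025, 0.003, 0.015],
  [0.035, 0.002, 0],
  [0.035, 0.002, 0],
  [0.028, 0.002, 0],
  [0.008, 0, 0],
], twist=[-0.6, 0, 0, 0, 0], claw=[0, 0, 0, 0, 0])

```text
time_s: 12.35
tcp_pos: [0.5016, 0.1626, 0.0902]
ee_rot: [[0.074, -0.976, 0.203], [0.009, 0.204, 0.979], [-0.997, -0.071, 0.024]]
wrist_force: [-0.6, -0.5, -1.1]
gripper_width: 0.271
```

```bash
python3 st.py; python3 go.py 0 .498,.159,.0835:2 ;  python3 - <<'E'
from station import imaging
from h import *
p=imaging.capture("side"); im=p["pixels"][50:230,220:420,::-1]
cv2.imwrite("pics/s12.png",cv2.resize(im,None,fx=3.3,fy=3.3,interpolation=cv2.INTER_CUBIC))
E
```

```text
12.35 [0.5016 0.1626 0.0902] box [0.0026 0.0372 0.0902] yaw 168.2 F [-0.6 -0.5 -1.1] M [ 0.01  0.15 -0.01] w 0.271 x [ 0.074  0.009 -0.997]
now [0.5016 0.1626 0.0902] [0.0026 0.0372 0.0902]
{"xyz": [[0.0032, 0.0016, -0.0022], [0.0031, 0.0016, -0.0022]], "twist": [0.1, 0.1], "claw": [0.0, 0.0]}
```

View pics/s12.png

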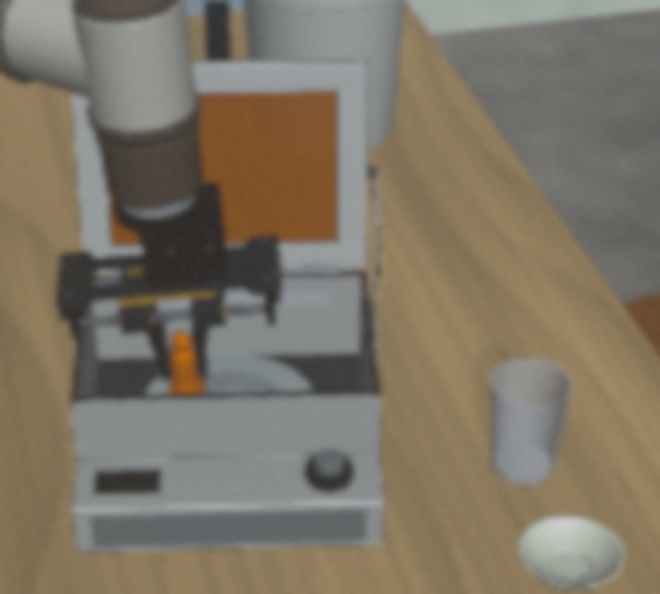

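>>> apply_moves([
  [0.004, 0.001, 0],
  [0.003, 0, 0],
], twist=[0, 0], claw=[0, 0])

```text
time_s: 12.6
tcp_pos: [0.5031, 0.163, 0.0847]
ee_rot: [[0.078, -0.976, 0.203], [0.01, 0.205, 0.979], [-0.997, -0.074, 0.026]]
wrist_force: [-1.3, 0.2, -0.6]
gripper_width: 0.268
```

```bash
python3 st.py
```

```text
12.6 [0.5031 0.163  0.0847] box [0.0033 0.0358 0.0847] yaw 168.16 F [-1.3  0.2 -0.6] M [ 0.08  0.15 -0.02] w 0.268 x [ 0.078  0.01  -0.997]
```

>>> apply_moves([
  [0.003, 0, 0],
], twist=[0], claw=[0])

```text
time_s: 12.7
tcp_pos: [0.5044, 0.1636, 0.0836]
ee_rot: [[0.081, -0.976, 0.203], [0.012, 0.204, 0.979], [-0.997, -0.076, 0.028]]
wrist_force: [-6.3, 0.7, 17.6]
gripper_width: 0.272
```

```bash
python3 st.py
```

```text
12.7 [0.5044 0.1636 0.0836] box [0.0042 0.0346 0.0836] yaw 168.18 F [-6.3  0.7 17.6] M [0.32 2.   0.11] w 0.272 x [ 0.081  0.012 -0.997]
```

>>> apply_moves([
  [-0.001, 0, 0],
  [0, 0, 0],
  [-0.01, -0.001, 0],
  [-0.04, -0.003, 0.001],
  [-0.045, -0.003, 0.001],
  [-0.045, -0.003, 0.001],
], twist=[0, 0, 0, 0, 0, 0], claw=[0.55, 0.55, 0.55, 0.55, 0.55, 0.55])

```text
time_s: 13.3
tcp_pos: [0.5016, 0.1613, 0.2285]
ee_rot: [[0.075, -0.976, 0.203], [0.008, 0.204, 0.979], [-0.997, -0.072, 0.023]]
wrist_force: [0.4, 1.0, -0.1]
gripper_width: 0.549
```

```bash
python3 st.py
python3 - <<'E'
from station import imaging,r
from h import *
print(r.sense()["joints"])
p=imaging.capture("side"); im=p["pixels"][50:230,220:420,::-1]
cv2.imwrite("pics/s13.png",cv2.resize(im,None,fx=3.3,fy=3.3,interpolation=cv2.INTER_CUBIC))
p=imaging.capture("wrist"); cv2.imwrite("pics/w13.png",p["pixels"][:,:,::-1])
E
```

```text
13.3 [0.5016 0.1613 0.2285] box [0.0013 0.0369 0.2285] yaw 168.2 F [ 0.4  1.  -0.1] M [ 0.21 -0.1   0.01] w 0.549 x [ 0.075  0.008 -0.997]
[ 36.74483095  10.77532521 -17.79150148   2.58737569 -57.73929381
 -49.81235723]
```

View pics/s13.png

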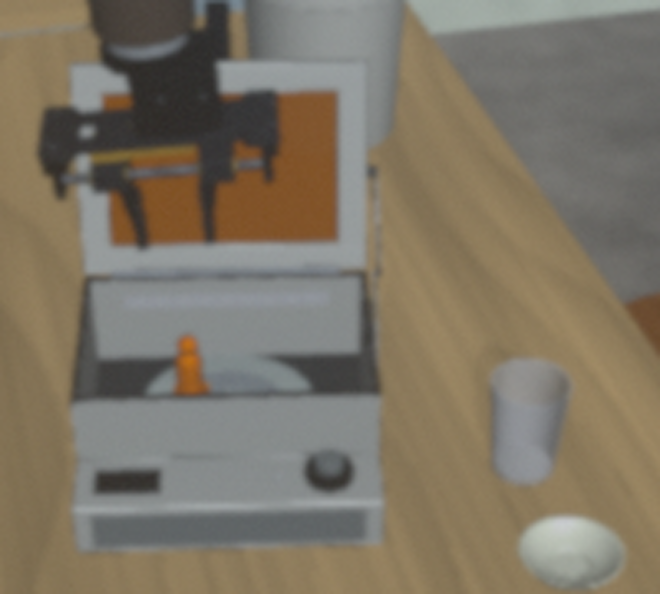

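View pics/w13.png

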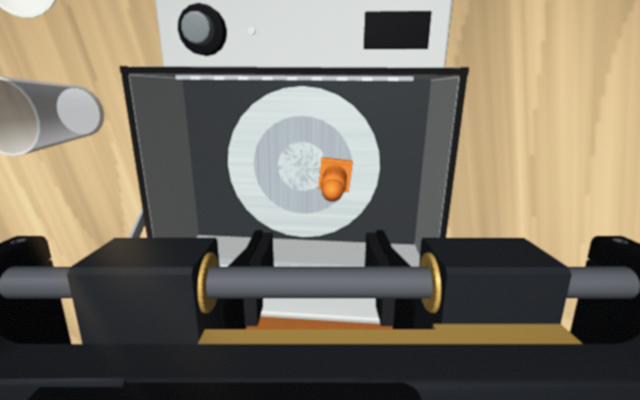

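```bash
python3 go.py .55 .49,-.12,.2285:6 .473,-.317,.13:5
```

```text
now [0.5058 0.1636 0.2349] [0.0044 0.0332 0.2349]
{"xyz": [[0.0001, -0.0069, -0.0468], [0.0, -0.007, -0.0469], [0.0001, -0.007, -0.0468], [0.0001, -0.007, -0.0468], [0.0, -0.0071, -0.0468], [0.0001, -0.0071, -0.0469], [0.0187, -0.0031, -0.0399], [0.0186, -0.0032, -0.0399], [0.0187, -0.0031, -0.0399], [0.0187, -0.0032, -0.0399], [0.0187, -0.0031, -0.0399]], "twist": [0.0, 0.0, 0.0, 0.0, 0.0, 0.0, -0.0, 0.0, -0.0, 0.0, -0.0], "claw": [0.55, 0.55, 0.55, 0.55, 0.55, 0.55, 0.55, 0.55, 0.55, 0.55, 0.55]}
```

>>> apply_moves([
  [0, -0.007, -0.046],
  [0, -0.007, -0.046],
  [0, -0.007, -0.046],
  [0, -0.007, -0.046],
  [0, -0.007, -0.046],
  [0, -0.007, -0.046],
  [0.018, -0.003, -0.04],
  [0.019, -0.003, -0.04],
  [0.019, -0.003, -0.04],
  [0.019, -0.003, -0.03],
  [0.019, -0.003, -0.03],
], twist=[0, 0, 0, 0, 0, 0, 0, 0, 0, 0, 0], claw=[0.55, 0.55, 0.55, 0.55, 0.55, 0.55, 0.55, 0.55, 0.55, 0.55, 0.55])

```text
time_s: 14.5
tcp_pos: [0.4864, -0.3061, 0.1399]
ee_rot: [[0.121, -0.975, 0.188], [0.02, 0.192, 0.981], [-0.992, -0.115, 0.043]]
wrist_force: [1.0, 0.1, 0.7]
gripper_width: 0.548
```

```bash
python3 st.py
python3 - <<'E'
from station import imaging
from h import *
p=imaging.capture("wrist"); im=p["pixels"][:,:,::-1].copy()
c=(.473,-.317)
for z in (.009,.04,.066):
        u=proj([*c,z],p["mtx"],p["view"])[0]; print(c,z,u); cv2.circle(im,tuple(int(v) for v in np.round(u)),3,(0,255,0),1)
cv2.imwrite("pics/w14.png",im); np.savez("w14.npz",mtx=p["mtx"],view=p["view"])
E
```

```text
14.5 [ 0.4864 -0.3061  0.1399] box [-0.4591 -0.0451  0.1399] yaw 168.87 F [1.  0.1 0.7] M [ 0.01  0.12 -0.05] w 0.548 x [ 0.121  0.02  -0.992]
(0.473, -0.317) 0.009 [349.53544799 172.6275063 ]
(0.473, -0.317) 0.04 [348.29642686 182.65824203]
(0.473, -0.317) 0.066 [347.01158043 193.0599653 ]
```

View pics/w14.png

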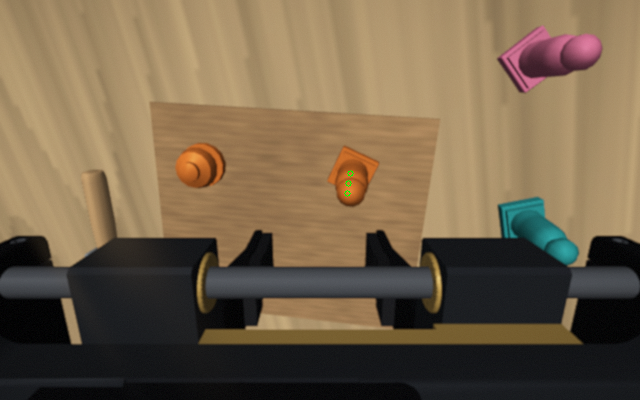

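```bash
python3 go.py .55 .473,-.3175,.036:3
```

```text
now [ 0.4847 -0.3086  0.136 ] [-0.4619 -0.044   0.136 ]
{"xyz": [[0.0326, 0.0069, -0.0051], [0.0325, 0.0068, -0.0051], [0.0326, 0.0069, -0.0052]], "twist": [0.2, 0.2, 0.2], "claw": [0.55, 0.55, 0.55]}
```

>>> apply_moves([
  [0.032, 0.007, -0.005],
  [0.032, 0.007, -0.005],
  [0.032, 0.007, -0.005],
], twist=[0.3, 0, 0], claw=[0.55, 0.55, 0.55])

```text
time_s: 14.85
tcp_pos: [0.4761, -0.3217, 0.0401]
ee_rot: [[0.128, -0.972, 0.199], [0.015, 0.203, 0.979], [-0.992, -0.122, 0.04]]
wrist_force: [0.3, -0.3, -0.4]
gripper_width: 0.552
```

```bash
python3 st.py; python3 go.py .55 .473,-.3175,.040:1
python3 - <<'E'
from station import imaging
from h import *
p=imaging.capture("wrist"); im=p["pixels"][:,:,::-1].copy()
cv2.imwrite("pics/w15.png",im)
p=imaging.capture("side"); im=p["pixels"][180:340,230:430,::-1]
cv2.imwrite("pics/s15.png",cv2.resize(im,None,fx=3.5,fy=3.5,interpolation=cv2.INTER_CUBIC))
E
python3 st.py
```

```text
14.85 [ 0.4761 -0.3217  0.0401] box [-0.4765 -0.0383  0.0401] yaw 168.21 F [ 0.3 -0.3 -0.4] M [0.08 0.2  0.01] w 0.552 x [ 0.128  0.015 -0.992]
now [ 0.4761 -0.3217  0.0401] [-0.4765 -0.0383  0.0401]
{"xyz": [[-0.0003, 0.0039, 0.0035]], "twist": [0.2], "claw": [0.55]}
14.95 [ 0.4721 -0.3199  0.0362] box [-0.4756 -0.034   0.0362] yaw 168.09 F [-0.7  0.8  0.5] M [ 0.13  0.3  -0.01] w 0.554 x [ 0.117  0.02  -0.993]
```

View pics/w15.png

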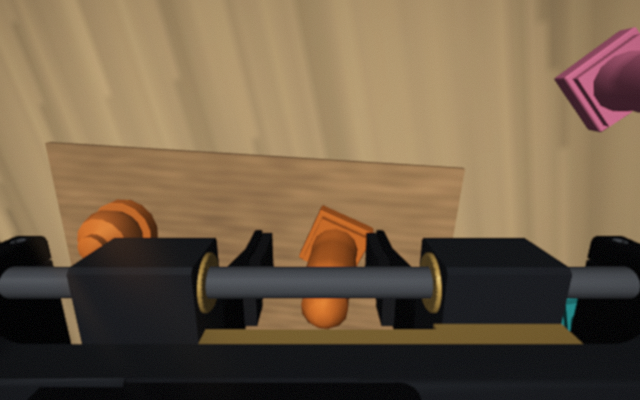

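View pics/s15.png

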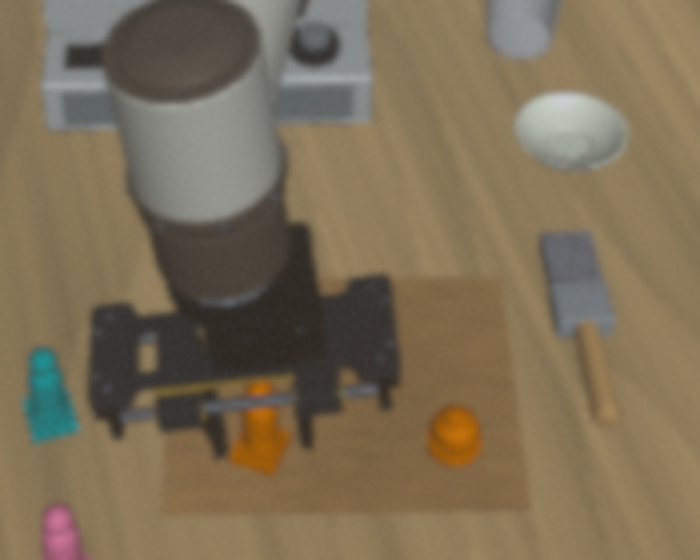

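>>> apply_moves([
  [-0.001, 0.004, 0.001],
  [0, 0, 0],
  [0, 0, 0],
], twist=[0, 0, 0], claw=[0, 0, 0])

```text
time_s: 15.25
tcp_pos: [0.4708, -0.3186, 0.0411]
ee_rot: [[0.122, -0.972, 0.199], [0.017, 0.203, 0.979], [-0.992, -0.116, 0.041]]
wrist_force: [0.1, 0.8, -0.1]
gripper_width: 0.361
```

```bash
python3 st.py
python3 - <<'E'
from station import imaging
p=imaging.capture("side")
E
python3 st.py
```

```text
15.25 [ 0.4708 -0.3186  0.0411] box [-0.4746 -0.0325  0.0411] yaw 168.22 F [ 0.1  0.8 -0.1] M [ 0.    0.18 -0.01] w 0.361 x [ 0.122  0.017 -0.992]
15.3 [ 0.471  -0.3186  0.0413] box [-0.4745 -0.0326  0.0413] yaw 168.23 F [ 0.  -0.4  0. ] M [0.03 0.19 0.02] w 0.319 x [ 0.123  0.017 -0.992]
```

```bash
cat > wait.py <<'E'
import sys
from station import imaging
for i in range(int(sys.argv[1])): imaging.capture("side")
E
python3 wait.py 3; python3 st.py;  python3 go.py 0 .47,-.31,.12:2 .50,-.20,.22:3 .572,.145,.22:8
```

```text
15.45 [ 0.4704 -0.3185  0.0414] box [-0.4746 -0.032   0.0414] yaw 168.23 F [-2.   1.3  7.2] M [0.68 0.69 0.12] w 0.281 x [ 0.121  0.018 -0.992]
now [ 0.4704 -0.3185  0.0414] [-0.4746 -0.032   0.0414]
{"xyz": [[-0.0389, -0.0035, 0.0058], [-0.039, -0.0034, 0.0057], [-0.0312, -0.006, 0.0393], [-0.0312, -0.006, 0.0393], [-0.0313, -0.006, 0.0393], [0.0019, 0.0001, 0.0441], [0.0018, 0.0001, 0.044], [0.0019, 0.0002, 0.044], [0.0018, 0.0001, 0.044], [0.0019, 0.0001, 0.044], [0.0018, 0.0001, 0.044], [0.0019, 0.0002, 0.0441], [0.0018, 0.0001, 0.044]], "twist": [0.1, 0.1, -0.0, 0.0, -0.0, 0.0, -0.0, -0.0, 0.0, -0.0, 0.0, -0.0, 0.0], "claw": [0.0, 0.0, 0.0, 0.0, 0.0, 0.0, 0.0, 0.0, 0.0, 0.0, 0.0, 0.0, 0.0]}
```

>>> apply_moves([
  [-0.037, -0.003, 0.006],
  [-0.04, -0.003, 0.006],
  [-0.034, -0.006, 0.039],
  [-0.033, -0.006, 0.039],
  [-0.031, -0.006, 0.039],
  [0.001, 0, 0.044],
  [0.002, 0, 0.044],
  [0.002, 0, 0.044],
  [0.002, 0, 0.044],
  [0.002, 0, 0.044],
  [0.002, 0, 0.044],
  [0.002, 0, 0.04],
], twist=[0, 0, 0, 0, 0, 0, 0, 0, 0, 0, 0, 0], claw=[0, 0, 0, 0, 0, 0, 0, 0, 0, 0, 0, 0])

```text
time_s: 16.65
tcp_pos: [0.5643, 0.1059, 0.2418]
ee_rot: [[0.148, -0.968, 0.204], [0.022, 0.21, 0.978], [-0.989, -0.14, 0.052]]
wrist_force: [1.2, 0.7, -0.1]
gripper_width: 0.269
```

```bash
python3 wait.py 2;python3 st.py;  python3 go.py 0 .573,.144,.20:2 .573,.144,.083:4
```

```text
16.75 [0.5653 0.108  0.2415] box [-0.0376 -0.0365  0.2415] yaw 168.04 F [-0.3 -0.3 -0.9] M [ 0.01  0.31 -0.05] w 0.268 x [ 0.148  0.023 -0.989]
now [0.5653 0.108  0.2415] [-0.0376 -0.0365  0.2415]
{"xyz": [[0.0215, 0.0029, 0.0173], [0.0215, 0.0028, 0.0173], [0.0289, 0.0042, -0.0016], [0.029, 0.0041, -0.0015], [0.0289, 0.0041, -0.0016], [0.0289, 0.0041, -0.0015]], "twist": [-0.0, -0.0, 0.0, -0.0, 0.0, -0.0], "claw": [0.0, 0.0, 0.0, 0.0, 0.0, 0.0]}
```

```bash
python3 go.py 0 .578,.145,.20:2 .578,.145,.083:4
```

```text
now [0.5653 0.108  0.2415] [-0.0376 -0.0365  0.2415]
{"xyz": [[0.0219, 0.0006, 0.0183], [0.0219, 0.0005, 0.0182], [0.0289, 0.0041, -0.0015], [0.0289, 0.0041, -0.0015], [0.0289, 0.0041, -0.0016], [0.029, 0.0042, -0.0015]], "twist": [-0.0, -0.0, 0.0, -0.0, 0.0, -0.0], "claw": [0.0, 0.0, 0.0, 0.0, 0.0, 0.0]}
```

>>> apply_moves([
  [0.015, 0.001, 0.02],
  [0.028, 0.001, 0.018],
  [0.029, 0.004, -0.001],
  [0.029, 0.004, -0.001],
  [0.029, 0.004, -0.001],
  [0.02, 0.003, -0.001],
], twist=[0, 0, 0, 0, 0, 0], claw=[0, 0, 0, 0, 0, 0])

```text
time_s: 17.35
tcp_pos: [0.5819, 0.153, 0.0978]
ee_rot: [[0.165, -0.967, 0.196], [0.032, 0.203, 0.979], [-0.986, -0.155, 0.065]]
wrist_force: [-0.7, -0.0, -0.9]
gripper_width: 0.269
```

```bash
python3 st.py
python3 - <<'E'
from station import imaging
from h import *
p=imaging.capture("side"); im=p["pixels"][50:230,220:420,::-1]
cv2.imwrite("pics/s16.png",cv2.resize(im,None,fx=3.3,fy=3.3,interpolation=cv2.INTER_CUBIC))
p=imaging.capture("top"); im=p["pixels"][130:290,180:340,::-1]
cv2.imwrite("pics/t16.png",cv2.resize(im,None,fx=3.6,fy=3.6,interpolation=cv2.INTER_CUBIC))
E
python3 st.py
```

```text
17.35 [0.5819 0.153  0.0978] box [ 0.0098 -0.0434  0.0978] yaw 168.12 F [-0.7 -0.  -0.9] M [0.   0.28 0.01] w 0.269 x [ 0.165  0.032 -0.986]
17.45 [0.5806 0.1521 0.0964] box [ 0.0087 -0.0423  0.0964] yaw 168.12 F [-0.4 -0.1 -1.2] M [-0.08  0.33 -0.07] w 0.268 x [ 0.16   0.03  -0.987]
```

View pics/s16.png

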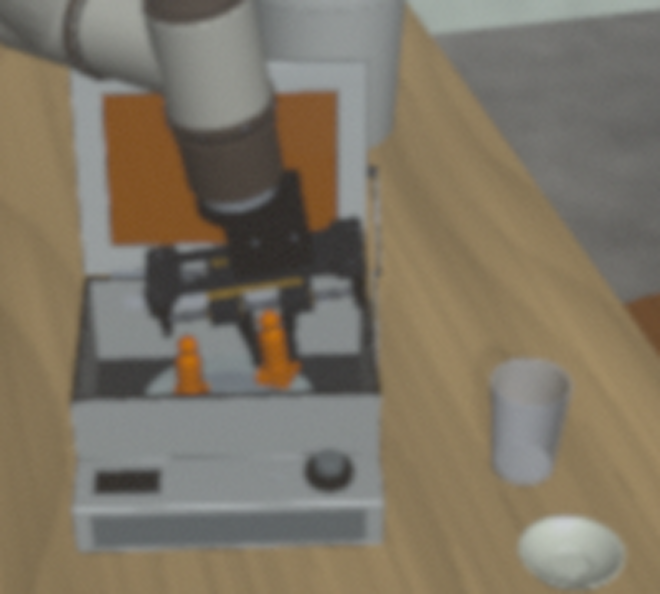

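View pics/t16.png

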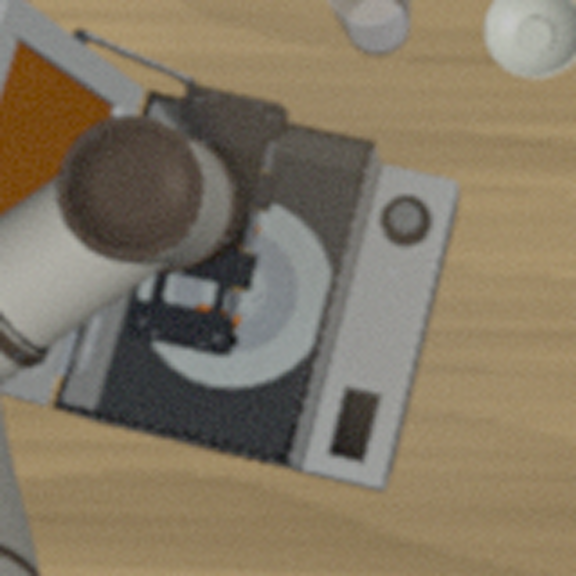

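Run:
```python
from station import r
from plan import *
S=np.load("side0.npz"); s=r.sense()
for v in [(-.056,.095,-.0375),(-.056,.095,.0375),(-.056,.095,0),(-.056,-.095,-.0375),(.014,.03,0)]:
    w=s["tcp_pos"]+s["ee_rot"]@np.array(v); u=proj(w,S["mtx"],S["view"])[0]; print(v,w.round(3),w2b(w).round(3),((u-(220,50))*3.3).round(0))
# A head top
for x in (0,.01):
  for z in (.038,.11): print(x,z,((proj(b2w([x,.036,z]),S["mtx"],S["view"])[0]-(220,50))*3.3).round(0))
```

```text
(-0.056, 0.095, -0.0375) [0.472 0.133 0.135] [-0.032  0.06   0.135] [151. 341.]
(-0.056, 0.095, 0.0375) [0.487 0.207 0.14 ] [0.043 0.06  0.14 ] [153. 288.]
(-0.056, 0.095, 0) [0.48  0.17  0.137] [0.005 0.06  0.137] [152. 314.]
(-0.056, -0.095, -0.0375) [0.656 0.094 0.164] [-0.032 -0.128  0.164] [372. 308.]
(0.014, 0.03, 0) [0.554 0.159 0.078] [ 0.01  -0.015  0.078] [240. 364.]
0 0.038 [185. 407.]
0 0.11 [181. 342.]
0.01 0.038 [185. 400.]
0.01 0.11 [181. 336.]
```

```bash
python3 - <<'E'
from plan import *
print(b2w([-.028,-.036,0]))
E
python3 go.py 0 .567,.118,.096:1 .567,.118,.080:1
```

```text
[0.56681613 0.11754757 0.        ]
now [0.5806 0.1521 0.0964] [ 0.0087 -0.0423  0.0964]
{"xyz": [[-0.0027, 0.0062, -0.0361], [0.0157, 0.0025, -0.001]], "twist": [0.1, -0.0], "claw": [0.0, 0.0]}
```

>>> apply_moves([
  [-0.002, 0.006, -0.036],
  [0.008, 0.002, -0.003],
], twist=[0, 0], claw=[0, 0])

```text
time_s: 17.65
tcp_pos: [0.5679, 0.116, 0.09]
ee_rot: [[0.165, -0.967, 0.194], [0.032, 0.202, 0.979], [-0.986, -0.156, 0.064]]
wrist_force: [-0.1, 0.2, -0.9]
gripper_width: 0.267
```

```bash
python3 wait.py 2; python3 st.py; python3 go.py 0 .567,.118,.080:1
```

```text
17.75 [0.5694 0.1178 0.0897] box [-0.0272 -0.0385  0.0897] yaw 168.32 F [-0.1  0.6 -1.2] M [0.05 0.29 0.03] w 0.262 x [ 0.167  0.032 -0.985]
now [0.5694 0.1178 0.0897] [-0.0272 -0.0385  0.0897]
{"xyz": [[0.0092, 0.0039, -0.0009]], "twist": [0.3], "claw": [0.0]}
```

>>> apply_moves([
  [0.01, 0.003, -0.001],
], twist=[0], claw=[0])

```text
time_s: 17.85
tcp_pos: [0.5703, 0.1188, 0.0818]
ee_rot: [[0.172, -0.966, 0.191], [0.035, 0.2, 0.979], [-0.984, -0.162, 0.068]]
wrist_force: [-0.4, 0.2, 0.5]
gripper_width: 0.268
```

```bash
python3 wait.py 1; python3 st.py
python3 - <<'E'
from station import imaging
from h import *
p=imaging.capture("side"); im=p["pixels"][50:230,220:420,::-1]
cv2.imwrite("pics/s17.png",cv2.resize(im,None,fx=3.3,fy=3.3,interpolation=cv2.INTER_CUBIC))
E
```

```text
17.9 [0.5681 0.118  0.0789] box [-0.0273 -0.0372  0.0789] yaw 168.3 F [-0.9 -0.4 -1.6] M [-0.02  0.47 -0.09] w 0.268 x [ 0.167  0.033 -0.985]
```

View pics/s17.png

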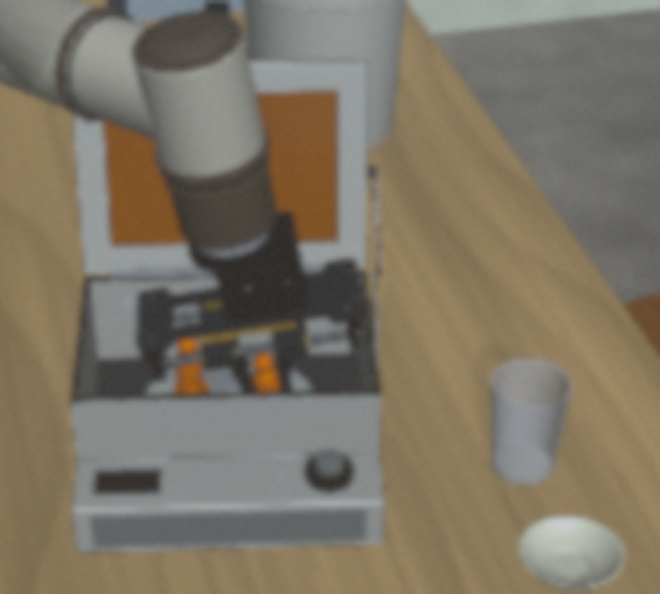

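>>> apply_moves([
  [0.004, 0.001, 0],
], twist=[0], claw=[0])

```text
time_s: 18.05
tcp_pos: [0.5688, 0.1191, 0.0761]
ee_rot: [[0.169, -0.967, 0.19], [0.033, 0.199, 0.98], [-0.985, -0.159, 0.065]]
wrist_force: [-4.8, -1.0, 24.1]
gripper_width: 0.269
```

```bash
python3 wait.py 1; python3 st.py
```

```text
18.1 [0.5687 0.1191 0.0763] box [-0.0261 -0.0375  0.0763] yaw 168.43 F [-3.8 -0.2 11.3] M [-0.04  0.96  0.02] w 0.271 x [ 0.168  0.032 -0.985]
```

>>> apply_moves([
  [0, 0, 0],
], twist=[0], claw=[0.5])

```text
time_s: 18.2
tcp_pos: [0.5693, 0.1197, 0.077]
ee_rot: [[0.17, -0.967, 0.189], [0.033, 0.197, 0.98], [-0.985, -0.16, 0.065]]
wrist_force: [0.1, -0.5, -0.0]
gripper_width: 0.307
```

```bash
python3 wait.py 2; python3 st.py
python3 - <<'E'
from station import imaging
from h import *
p=imaging.capture("wrist"); cv2.imwrite("pics/w18.png",p["pixels"][:,:,::-1])
E
```

```text
18.3 [0.5692 0.1197 0.0767] box [-0.0254 -0.0379  0.0767] yaw 168.46 F [ 0.7 -0.1 -0.5] M [ 0.02  0.26 -0.  ] w 0.373 x [ 0.17   0.033 -0.985]
```

View pics/w18.png

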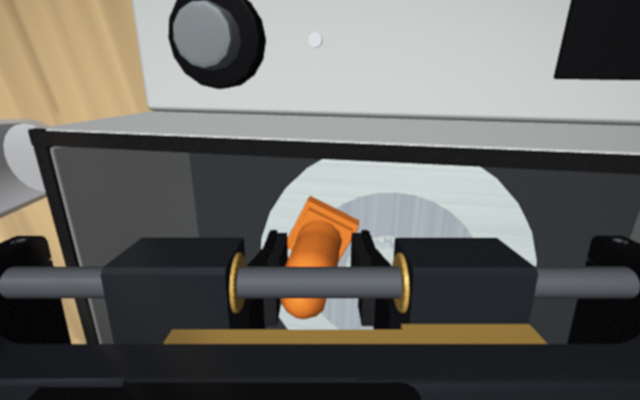

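>>> apply_moves([
  [0, -0.003, 0],
], twist=[0], claw=[0.65])

```text
time_s: 18.45
tcp_pos: [0.5714, 0.119, 0.0765]
ee_rot: [[0.168, -0.967, 0.189], [0.032, 0.197, 0.98], [-0.985, -0.158, 0.064]]
wrist_force: [0.2, -0.5, -0.3]
gripper_width: 0.5
```

```bash
python3 wait.py 4; python3 st.py
python3 - <<'E'
from station import imaging
from h import *
p=imaging.capture("wrist"); cv2.imwrite("pics/w19.png",p["pixels"][:,:,::-1])
E
python3 go.py .65 .568,.118,.22:4
```

```text
18.65 [0.5719 0.1189 0.0766] box [-0.0256 -0.0407  0.0766] yaw 168.44 F [ 0.5  0.8 -0.5] M [-0.02  0.3  -0.01] w 0.624 x [ 0.169  0.032 -0.985]
now [0.5718 0.1188 0.0766] [-0.0257 -0.0406  0.0766]
{"xyz": [[-0.0355, -0.0048, 0.0019], [-0.0355, -0.0049, 0.002], [-0.0355, -0.0048, 0.0019], [-0.0354, -0.0048, 0.002]], "twist": [0.1, 0.1, 0.1, 0.1], "claw": [0.65, 0.65, 0.65, 0.65]}
```

View pics/w19.png

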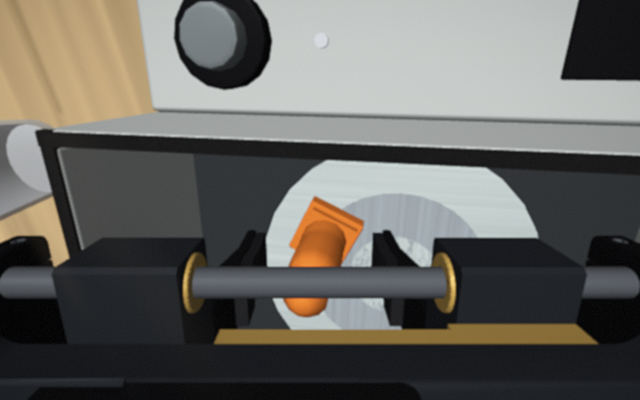

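>>> apply_moves([
  [-0.015, -0.002, 0.001],
  [-0.036, -0.005, 0.002],
  [-0.04, -0.005, 0.002],
  [-0.045, -0.006, 0.002],
], twist=[0, 0, 0, 0], claw=[0.65, 0.65, 0.65, 0.65])

```text
time_s: 19.1
tcp_pos: [0.5631, 0.1155, 0.209]
ee_rot: [[0.15, -0.97, 0.192], [0.024, 0.198, 0.98], [-0.988, -0.142, 0.053]]
wrist_force: [1.0, 1.0, -0.1]
gripper_width: 0.65
```

```bash
python3 st.py
python3 - <<'E'
from station import imaging
from h import *
p=imaging.capture("wrist"); cv2.imwrite("pics/w20.png",p["pixels"][:,:,::-1])
p=imaging.capture("side"); im=p["pixels"][50:230,220:420,::-1]
cv2.imwrite("pics/s20.png",cv2.resize(im,None,fx=3.3,fy=3.3,interpolation=cv2.INTER_CUBIC))
E
python3 st.py
```

```text
19.1 [0.5631 0.1155 0.209 ] box [-0.0307 -0.0328  0.209 ] yaw 168.45 F [ 1.   1.  -0.1] M [0.09 0.15 0.03] w 0.65 x [ 0.15   0.024 -0.988]
19.2 [0.5679 0.1174 0.2165] box [-0.0279 -0.0371  0.2165] yaw 168.47 F [1.  1.4 0.4] M [ 0.07  0.2  -0.01] w 0.649 x [ 0.167  0.03  -0.986]
```

View pics/w20.png

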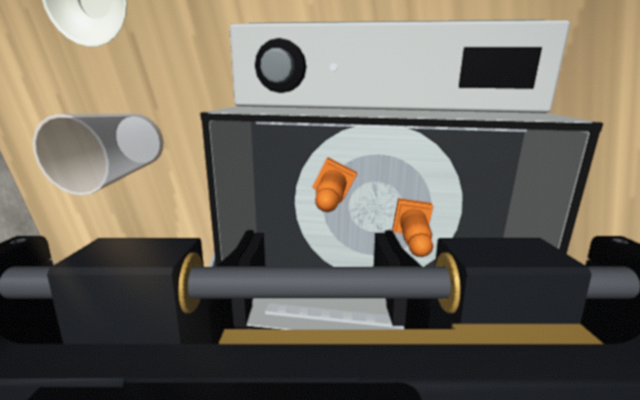

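View pics/s20.png

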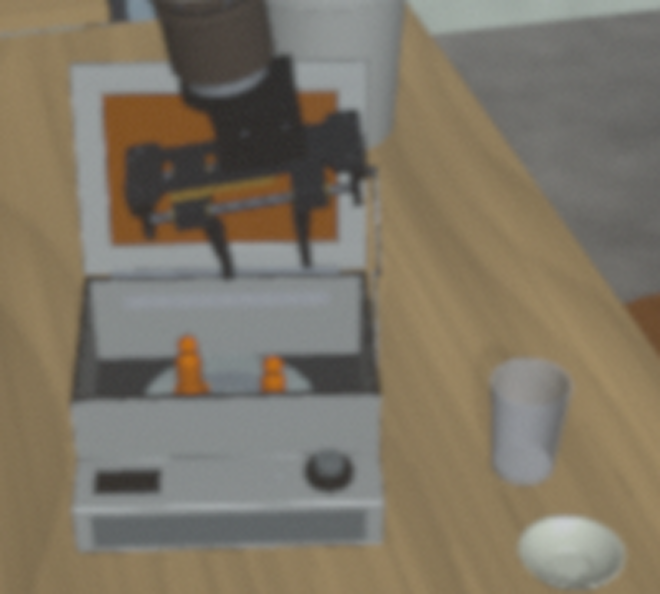

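>>> apply_moves([
  [-0.045, -0.006, 0.002],
  [-0.045, -0.006, 0.002],
  [-0.045, -0.006, 0.002],
  [-0.045, -0.006, 0.002],
  [-0.045, -0.006, 0.002],
], twist=[0, 0, 0, 0, 0], claw=[0.65, 0.65, 0.65, 0.65, 0.65])

```text
time_s: 19.7
tcp_pos: [0.5578, 0.1129, 0.4395]
ee_rot: [[0.15, -0.97, 0.192], [0.025, 0.198, 0.98], [-0.988, -0.142, 0.054]]
wrist_force: [0.9, 0.4, 0.8]
gripper_width: 0.645
```

```bash
python3 st.py; python3 wait.py 2; python3 st.py
```

```text
19.7 [0.5578 0.1129 0.4395] box [-0.0344 -0.0281  0.4395] yaw 168.44 F [0.9 0.4 0.8] M [ 0.1   0.06 -0.01] w 0.645 x [ 0.15   0.025 -0.988]
19.8 [0.5603 0.1132 0.4461] box [-0.0336 -0.0305  0.4461] yaw 168.37 F [ 0.4  0.  -0.1] M [0.03 0.21 0.04] w 0.648 x [ 0.165  0.03  -0.986]
```

```bash
python3 - <<'E'
from plan import *
print(b2w([.1645,-.001,.0]))
E
python3 go.py .65 .5725,.3131,.41:5 .5725,.3131,.335:2
```

```text
[0.57246742 0.31312189 0.        ]
now [0.5603 0.1132 0.4461] [-0.0336 -0.0305  0.4461]
{"xyz": [[0.0087, 0.0067, 0.0392], [0.0087, 0.0068, 0.0392], [0.0087, 0.0068, 0.0392], [0.0087, 0.0068, 0.0391], [0.0088, 0.0069, 0.0392], [0.0369, 0.0059, -0.0024], [0.037, 0.0058, -0.0023]], "twist": [0.1, 0.1, 0.1, 0.1, 0.1, -0.0, 0.0], "claw": [0.65, 0.65, 0.65, 0.65, 0.65, 0.65, 0.65]}
```

>>> apply_moves([
  [0.005, 0.007, 0.039],
  [0.009, 0.007, 0.039],
  [0.009, 0.007, 0.039],
  [0.009, 0.007, 0.039],
  [0.009, 0.007, 0.039],
], twist=[0, 0, 0, 0, 0], claw=[0.65, 0.65, 0.65, 0.65, 0.65])

```text
time_s: 20.3
tcp_pos: [0.5721, 0.3144, 0.4147]
ee_rot: [[0.173, -0.964, 0.2], [0.034, 0.208, 0.977], [-0.984, -0.162, 0.068]]
wrist_force: [0.5, 0.2, 0.5]
gripper_width: 0.651
```

```bash
python3 wait.py 1
python3 - <<'E'
from station import imaging
from h import *
p=imaging.capture("wrist"); cv2.imwrite("pics/w21.png",p["pixels"][:,:,::-1])
p=imaging.capture("side"); im=p["pixels"][0:200,200:420,::-1]
cv2.imwrite("pics/s21.png",cv2.resize(im,None,fx=3,fy=3,interpolation=cv2.INTER_CUBIC))
E
python3 st.py; python3 go.py .65 .5725,.3131,.335:2
```

```text
20.45 [0.5718 0.3151 0.4122] box [0.1663 0.     0.4122] yaw 168.01 F [ 0.  -0.1  0.4] M [-0.07  0.32 -0.01] w 0.647 x [ 0.169  0.031 -0.985]
now [0.5718 0.3151 0.4122] [0.1663 0.     0.4122]
{"xyz": [[0.0381, 0.0056, -0.0034], [0.038, 0.0056, -0.0034]], "twist": [-0.0, -0.0], "claw": [0.65, 0.65]}
```

View pics/w21.png

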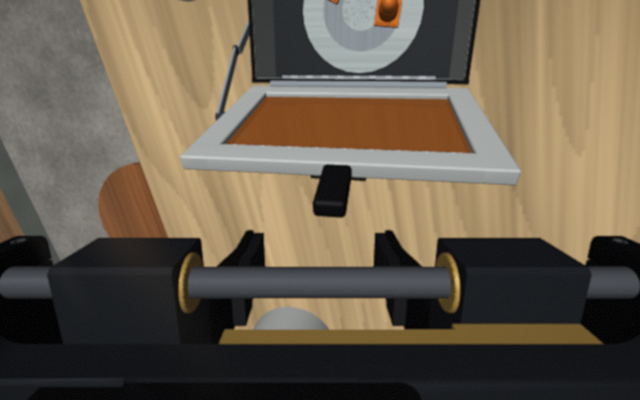

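View pics/s21.png

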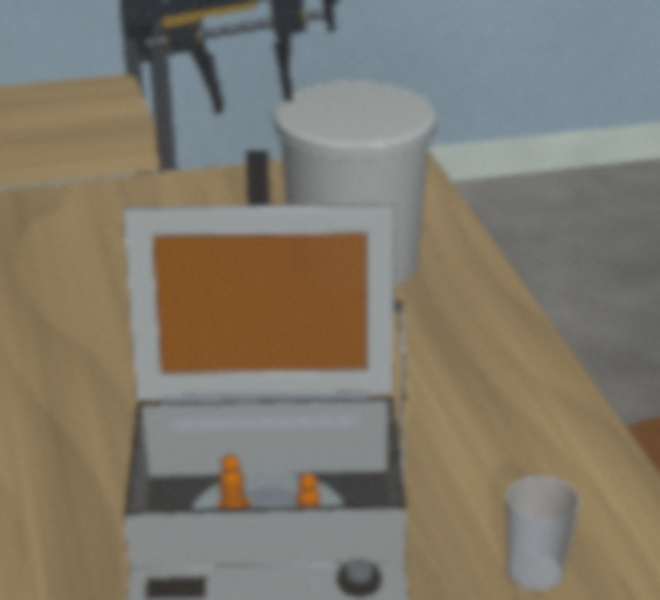

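>>> apply_moves([
  [0.035, 0.005, -0.003],
  [0.038, 0.005, -0.003],
], twist=[0, 0], claw=[0.65, 0.65])

```text
time_s: 20.65
tcp_pos: [0.5759, 0.3143, 0.3434]
ee_rot: [[0.181, -0.964, 0.196], [0.039, 0.206, 0.978], [-0.983, -0.169, 0.075]]
wrist_force: [0.7, -0.7, -0.7]
gripper_width: 0.649
```

```bash
python3 wait.py 1
python3 - <<'E'
from station import imaging
from h import *
p=imaging.capture("wrist"); cv2.imwrite("pics/w22.png",p["pixels"][:,:,::-1])
p=imaging.capture("side"); im=p["pixels"][0:200,200:420,::-1]
cv2.imwrite("pics/s22.png",cv2.resize(im,None,fx=3,fy=3,interpolation=cv2.INTER_CUBIC))
E
python3 st.py; python3 go.py .65 .5725,.3131,.332:1
```

```text
20.8 [0.5753 0.313  0.342 ] box [ 0.165  -0.0037  0.342 ] yaw 167.97 F [0.5 0.8 1.7] M [0.03 0.27 0.02] w 0.649 x [ 0.176  0.033 -0.984]
now [0.5753 0.313  0.342 ] [ 0.165  -0.0037  0.342 ]
{"xyz": [[0.0093, 0.0043, -0.0012]], "twist": [-0.1], "claw": [0.65]}
```

View pics/w22.png

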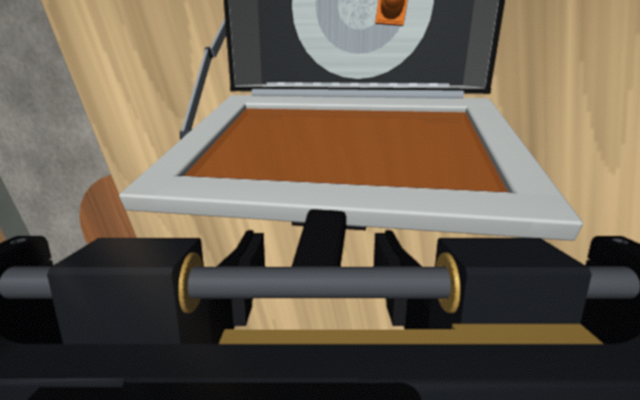

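View pics/s22.png

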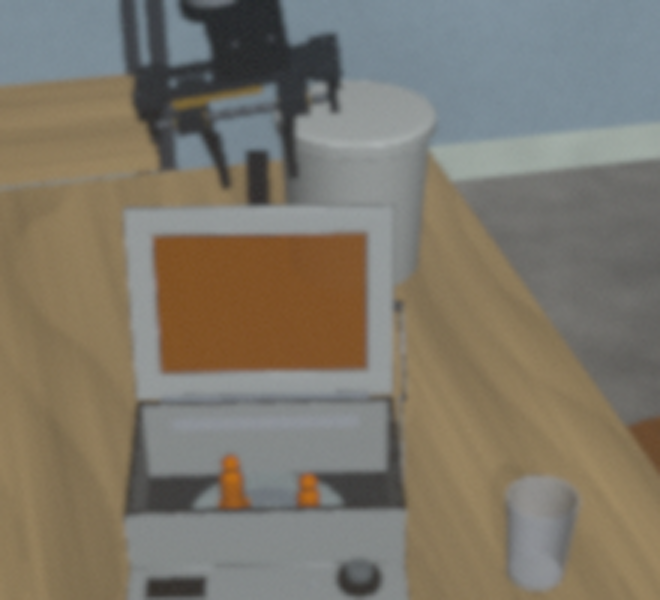

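>>> apply_moves([
  [0.015, 0.004, -0.002],
], twist=[0], claw=[0.5])

```text
time_s: 20.9
tcp_pos: [0.5758, 0.3126, 0.3317]
ee_rot: [[0.184, -0.963, 0.196], [0.038, 0.206, 0.978], [-0.982, -0.173, 0.074]]
wrist_force: [-0.5, -0.1, 0.7]
gripper_width: 0.614
```

```bash
python3 wait.py 2; python3 st.py
```

```text
21.0 [0.5737 0.3117 0.3273] box [ 0.1634 -0.0025  0.3273] yaw 167.93 F [-0.3 -0.2 -0.2] M [-0.02  0.3  -0.02] w 0.549 x [ 0.176  0.033 -0.984]
```

>>> apply_moves([
  [0, 0, 0],
], twist=[0], claw=[0])

```text
time_s: 21.1
tcp_pos: [0.5745, 0.3117, 0.3296]
ee_rot: [[0.179, -0.964, 0.197], [0.035, 0.207, 0.978], [-0.983, -0.168, 0.071]]
wrist_force: [-0.9, -0.3, -0.1]
gripper_width: 0.484
```

```bash
python3 wait.py 5; python3 st.py; python3 wait.py 2; python3 st.py
```

```text
21.35 [0.5741 0.3119 0.3289] box [ 0.1637 -0.0028  0.3289] yaw 167.88 F [1.2 0.5 3.3] M [ 0.28  0.67 -0.17] w 0.292 x [ 0.178  0.035 -0.983]
21.45 [0.5741 0.3119 0.3289] box [ 0.1637 -0.0028  0.3289] yaw 167.87 F [0.6 0.3 4.9] M [ 0.25  0.79 -0.2 ] w 0.292 x [ 0.178  0.035 -0.983]
```

>>> apply_moves([
  [0, -0.004, 0],
  [0, -0.004, 0],
], twist=[0, 0], claw=[0, 0])

```text
time_s: 21.65
tcp_pos: [0.5743, 0.3118, 0.3288]
ee_rot: [[0.162, -0.967, 0.199], [0.036, 0.207, 0.978], [-0.986, -0.151, 0.069]]
wrist_force: [-15.0, 4.1, 6.5]
gripper_width: 0.288
```

```bash
python3 st.py; python3 wait.py 1; python3 st.py
```

```text
21.65 [0.5743 0.3118 0.3288] box [ 0.1636 -0.0031  0.3288] yaw 167.9 F [-15.    4.1   6.5] M [1.48 4.81 0.16] w 0.288 x [ 0.162  0.036 -0.986]
21.7 [0.5743 0.3118 0.3288] box [ 0.1636 -0.0031  0.3288] yaw 167.9 F [-14.2   3.8   5.7] M [1.31 4.78 0.1 ] w 0.284 x [ 0.161  0.036 -0.986]
```

>>> apply_moves([
  [0, -0.005, 0],
  [0, -0.005, 0],
  [0, -0.005, 0],
  [0, -0.005, 0],
  [0, -0.005, 0],
  [0, -0.005, 0],
], twist=[0, 0, 0, 0, 0, 0], claw=[0, 0, 0, 0, 0, 0])

```text
time_s: 22.3
tcp_pos: [0.5743, 0.312, 0.328]
ee_rot: [[0.1, -0.976, 0.196], [0.039, 0.201, 0.979], [-0.994, -0.09, 0.058]]
wrist_force: [-15.9, 4.2, 6.1]
gripper_width: 0.272
```

```bash
python3 st.py
```

```text
22.3 [0.5743 0.312  0.328 ] box [ 0.1638 -0.0031  0.328 ] yaw 168.38 F [-15.9   4.2   6.1] M [1.36 4.99 0.04] w 0.272 x [ 0.1    0.039 -0.994]
```

>>> apply_moves([
  [0, -0.005, 0.003],
  [0, -0.005, 0.003],
  [0, -0.005, 0.003],
  [0, -0.005, 0.003],
  [0, -0.005, 0.002],
  [0, -0.005, 0.002],
  [0, -0.005, 0.002],
  [0, -0.005, 0.002],
  [0, -0.005, 0.002],
  [0, -0.005, 0.002],
], twist=[0, 0, 0, 0, 0, 0, 0, 0, 0, 0], claw=[0, 0, 0, 0, 0, 0, 0, 0, 0, 0])

```text
time_s: 23.3
tcp_pos: [0.5744, 0.3125, 0.3267]
ee_rot: [[-0.028, -0.981, 0.19], [-0.01, 0.19, 0.982], [-1.0, 0.025, -0.015]]
wrist_force: [-19.0, -2.3, 5.4]
gripper_width: 0.254
```

```bash
python3 st.py; python3 arc.py 1.6 1.82 0 .2213 .0129 0 -.0016
```

```text
23.3 [0.5744 0.3125 0.3267] box [ 0.1643 -0.003   0.3267] yaw 169.03 F [-19.   -2.3   5.4] M [-0.34  4.24  0.04] w 0.254 x [-0.028 -0.01  -1.   ]
angle est 1.8276163092569297 radius 0.22370837573716057 nominal 0.2216756639778034 box [ 0.16431832 -0.00299615  0.32669792] F [-19.   -2.3   5.4]
```

```bash
python3 arc.py 1.83 1.16 11 .2235 .009 0 -.003
```

```text
angle est 1.8455956189225784 radius 0.22370837573716057 nominal 0.2236811346537745 box [ 0.16431832 -0.00299615  0.32669792] F [-19.   -2.3   5.4]
{"xyz": [[-0.0044, 0.0004, -0.0165], [-0.0026, 0.0003, -0.0134], [-0.0018, 0.0002, -0.0135], [-0.0009, 0.0002, -0.0136], [-0.0002, 0.0002, -0.0136], [0.0007, 0.0001, -0.0136], [0.0016, 0.0001, -0.0136], [0.0023, 0.0, -0.0134], [0.0032, -0.0, -0.0132], [0.0039, -0.0001, -0.0131], [0.0048, -0.0001, -0.0127]], "twist": [0.1, 0.1, 0.1, 0.1, 0.1, 0.1, 0.1, 0.1, 0.1, 0.1, 0.1], "claw": [0.0, 0.0, 0.0, 0.0, 0.0, 0.0, 0.0, 0.0, 0.0, 0.0, 0.0]}
```

>>> apply_moves([
  [-0.003, 0.001, -0.013],
  [-0.0025, 0, -0.0135],
  [-0.002, 0, -0.0135],
  [-0.001, 0, -0.0135],
  [0, 0, -0.0135],
  [0.0005, 0, -0.0135],
  [0.0015, 0, -0.0135],
], twist=[0, 0, 0, 0, 0, 0, 0], claw=[0, 0, 0, 0, 0, 0, 0])

```text
time_s: 24.0
tcp_pos: [0.5546, 0.2218, 0.3355]
ee_rot: [[-0.022, -0.983, 0.183], [0.004, 0.183, 0.983], [-1.0, 0.022, 0.0]]
wrist_force: [-2.5, 3.4, 0.2]
gripper_width: 0.25
```

```bash
python3 st.py; python3 arc.py 1.45 0.79 11 .2235 .009 0 -.003
```

```text
24.0 [0.5546 0.2218 0.3355] box [ 0.0714 -0.0025  0.3355] yaw 169.45 F [-2.5  3.4  0.2] M [ 1.4  -0.18  0.01] w 0.25 x [-0.022  0.004 -1.   ]
angle est 1.4245088951515006 radius 0.2227814120278752 nominal 0.2236811346537745 box [ 0.07142035 -0.00247624  0.33553004] F [-2.5  3.4  0.2]
{"xyz": [[0.0, -0.0003, -0.0078], [0.0023, 0.0002, -0.0132], [0.0031, 0.0002, -0.013], [0.0038, 0.0002, -0.0129], [0.0047, 0.0001, -0.0126], [0.0053, 0.0, -0.0123], [0.0061, 0.0, -0.012], [0.0068, -0.0, -0.0115], [0.0075, -0.0001, -0.0112], [0.0081, -0.0002, -0.0107], [0.0088, -0.0001, -0.0101]], "twist": [0.1, 0.1, 0.1, 0.1, 0.1, 0.1, 0.1, 0.1, 0.1, 0.1, 0.1], "claw": [0.0, 0.0, 0.0, 0.0, 0.0, 0.0, 0.0, 0.0, 0.0, 0.0, 0.0]}
```

>>> apply_moves([
  [0.002, 0, -0.013],
  [0.0025, 0, -0.013],
  [0.003, 0, -0.013],
  [0.004, 0, -0.013],
  [0.0045, 0, -0.0125],
  [0.0055, 0, -0.0125],
  [0.006, 0, -0.012],
  [0.007, 0, -0.0115],
  [0.0075, 0, -0.011],
], twist=[0, 0, 0, 0, 0, 0, 0, 0, 0], claw=[0, 0, 0, 0, 0, 0, 0, 0, 0])

```text
time_s: 24.9
tcp_pos: [0.5291, 0.104, 0.2851]
ee_rot: [[-0.027, -0.982, 0.188], [0.011, 0.188, 0.982], [-1.0, 0.029, 0.005]]
wrist_force: [-0.7, 6.2, -5.9]
gripper_width: 0.255
```

```bash
python3 st.py; python3 arc.py .88 0.3 11 .2235 .009 0 -.003
```

```text
24.9 [0.5291 0.104  0.2851] box [-0.0491 -0.0019  0.2851] yaw 169.18 F [-0.7  6.2 -5.9] M [ 2.04 -0.87 -0.24] w 0.255 x [-0.027  0.011 -1.   ]
angle est 0.8306594473072977 radius 0.22369081223883552 nominal 0.2236811346537745 box [-0.04908679 -0.00187874  0.285104  ] F [-0.7  6.2 -5.9]
{"xyz": [[0.0005, -0.0011, -0.0006], [0.0078, -0.0001, -0.0088], [0.0082, -0.0001, -0.0084], [0.0088, -0.0001, -0.008], [0.0091, -0.0002, -0.0075], [0.0095, -0.0002, -0.007], [0.0098, -0.0002, -0.0065], [0.0102, -0.0003, -0.0059], [0.0104, -0.0003, -0.0054], [0.0108, -0.0003, -0.0049], [0.011, -0.0003, -0.0043]], "twist": [0.1, 0.1, 0.1, 0.1, 0.1, 0.1, 0.1, 0.1, 0.1, 0.1, 0.1], "claw": [0.0, 0.0, 0.0, 0.0, 0.0, 0.0, 0.0, 0.0, 0.0, 0.0, 0.0]}
```

>>> apply_moves([
  [0.008, 0, -0.009],
  [0.0085, 0, -0.0085],
  [0.009, 0, -0.008],
  [0.009, 0, -0.0075],
  [0.0095, 0, -0.007],
  [0.01, 0, -0.0065],
  [0.01, 0, -0.006],
  [0.0105, 0, -0.005],
  [0.0105, 0, -0.0045],
], twist=[0, 0, 0, 0, 0, 0, 0, 0, 0], claw=[0, 0, 0, 0, 0, 0, 0, 0, 0])

```text
time_s: 25.8
tcp_pos: [0.5149, 0.0389, 0.1923]
ee_rot: [[-0.026, -0.981, 0.19], [0.012, 0.19, 0.982], [-1.0, 0.028, 0.007]]
wrist_force: [0.6, 5.4, -2.1]
gripper_width: 0.248
```

```bash
python3 st.py; python3 arc.py .35 0.0 8 .2235 .009 0 -.003
```

```text
25.8 [0.5149 0.0389 0.1923] box [-0.1157 -0.0015  0.1923] yaw 169.03 F [ 0.6  5.4 -2.1] M [ 2.02 -0.56 -0.27] w 0.248 x [-0.026  0.012 -1.   ]
angle est 0.315466105733023 radius 0.22482361680949192 nominal 0.2236811346537745 box [-0.11574932 -0.00147924  0.19229677] F [ 0.6  5.4 -2.1]
{"xyz": [[0.0023, -0.0016, 0.0003], [0.0092, -0.0002, -0.0032], [0.0094, -0.0002, -0.0027], [0.0095, -0.0003, -0.0024], [0.0096, -0.0002, -0.002], [0.0097, -0.0003, -0.0015], [0.0097, -0.0002, -0.0011], [0.0097, -0.0003, -0.0007]], "twist": [0.1, 0.1, 0.1, 0.1, 0.1, 0.1, 0.1, 0.1], "claw": [0.0, 0.0, 0.0, 0.0, 0.0, 0.0, 0.0, 0.0]}
```

>>> apply_moves([
  [0.0095, 0, -0.003],
  [0.0095, 0, -0.0025],
  [0.0095, 0, -0.002],
  [0.0095, 0, -0.002],
  [0.008, 0, -0.001],
  [0.006, 0, -0.001],
], twist=[0, 0, 0, 0, 0, 0], claw=[0, 0, 0, 0, 0, 0])

```text
time_s: 26.4
tcp_pos: [0.512, 0.0257, 0.1367]
ee_rot: [[-0.024, -0.982, 0.19], [0.01, 0.19, 0.982], [-1.0, 0.026, 0.005]]
wrist_force: [0.4, 5.4, -2.0]
gripper_width: 0.249
```

```bash
python3 wait.py 1; python3 st.py; python3 arc.py .35 0.0 0 .2235 .009 0 -.003;  python3 - <<'E'
from station import imaging
from h import *
p=imaging.capture("side"); im=p["pixels"][100:240,220:400,::-1]
cv2.imwrite("pics/s23.png",cv2.resize(im,None,fx=4,fy=4,interpolation=cv2.INTER_CUBIC))
E
```

```text
26.45 [0.512  0.0256 0.136 ] box [-0.1293 -0.0014  0.136 ] yaw 169.07 F [ 2.   4.4 -2. ] M [ 1.34 -0.87 -0.3 ] w 0.25 x [-0.024  0.01  -1.   ]
angle est 0.057531800868352884 radius 0.22534814426457853 nominal 0.2236811346537745 box [-0.12927177 -0.00138556  0.13599911] F [ 2.   4.4 -2. ]
```

View pics/s23.png

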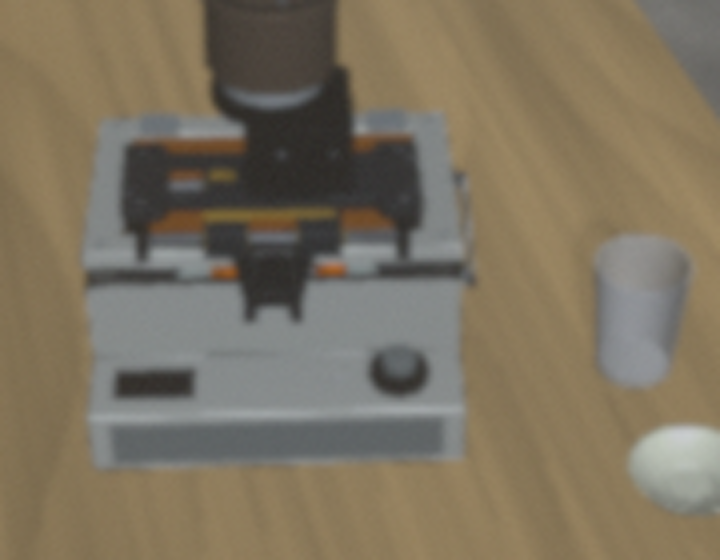

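Lid is almost shut: a slit with the two orange figures still shows at about crop (225,272) and (330,268). I'll continue down slowly.

>>> apply_moves([
  [0.006, 0, 0],
  [0.005, 0, 0],
], twist=[0, 0], claw=[0, 0])

```text
time_s: 26.7
tcp_pos: [0.5118, 0.0249, 0.126]
ee_rot: [[-0.025, -0.982, 0.189], [0.008, 0.189, 0.982], [-1.0, 0.026, 0.003]]
wrist_force: [0.5, 0.3, -0.8]
gripper_width: 0.25
```

```bash
python3 wait.py 1; python3 st.py; python3 arc.py .35 0.0 0 .2235 .009 0 -.003
```

```text
26.75 [0.5118 0.0249 0.1254] box [-0.13   -0.0014  0.1254] yaw 169.11 F [ 1.4 -0.3 -1.5] M [ 0.33 -0.89 -0.23] w 0.246 x [-0.025  0.008 -1.   ]
angle est 0.01042451374020708 radius 0.22530430468257126 nominal 0.2236811346537745 box [-0.13001512 -0.00136891  0.12541156] F [ 1.4 -0.3 -1.5]
```

>>> apply_moves([
  [0.003, 0, 0],
  [0.003, 0, 0],
], twist=[0, 0], claw=[0, 0])

```text
time_s: 26.95
tcp_pos: [0.5118, 0.0247, 0.1206]
ee_rot: [[-0.025, -0.982, 0.188], [0.007, 0.188, 0.982], [-1.0, 0.026, 0.002]]
wrist_force: [-6.6, 4.3, 20.9]
gripper_width: 0.246
```

```bash
python3 st.py
python3 - <<'E'
from station import imaging
from h import *
p=imaging.capture("side"); im=p["pixels"][100:240,220:400,::-1]
cv2.imwrite("pics/s24.png",cv2.resize(im,None,fx=4,fy=4,interpolation=cv2.INTER_CUBIC))
E
python3 st.py
```

```text
26.95 [0.5118 0.0247 0.1206] box [-0.1303 -0.0014  0.1206] yaw 169.16 F [-6.6  4.3 20.9] M [ 1.59  1.87 -0.29] w 0.246 x [-0.025  0.007 -1.   ]
27.0 [0.5118 0.0247 0.1207] box [-0.1303 -0.0014  0.1207] yaw 169.16 F [-0.8  1.2  4.8] M [ 0.45  0.2  -0.27] w 0.253 x [-0.025  0.007 -1.   ]
```

View pics/s24.png

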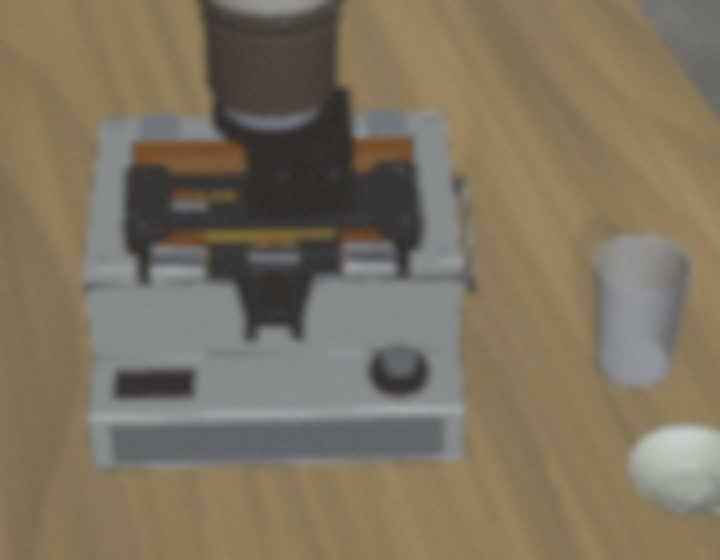

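>>> apply_moves([
  [0, 0, 0],
], twist=[0], claw=[0.6])

```text
time_s: 27.1
tcp_pos: [0.5114, 0.0244, 0.1211]
ee_rot: [[-0.026, -0.982, 0.187], [0.006, 0.187, 0.982], [-1.0, 0.026, 0.001]]
wrist_force: [0.1, 0.3, -0.1]
gripper_width: 0.288
```

```bash
python3 wait.py 5; python3 st.py; python3 go.py .6 .511,.024,.22:3
python3 - <<'E'
from plan import *
print(b2w([-.130,-.088,0]))
E
```

```text
27.35 [0.5113 0.0244 0.1204] box [-0.1307 -0.001   0.1204] yaw 169.18 F [-1.4  0.6 -0.1] M [ 0.08 -0.13  0.01] w 0.48 x [-0.026  0.006 -1.   ]
now [0.5113 0.0244 0.1204] [-0.1307 -0.001   0.1204]
{"xyz": [[-0.0332, 0.0009, -0.0001], [-0.0332, 0.001, -0.0001], [-0.0331, 0.0009, -0.0001]], "twist": [0.4, 0.4, 0.4], "claw": [0.6, 0.6, 0.6]}
[0.59655    0.00698584 0.        ]
```

>>> apply_moves([
  [-0.015, 0, 0],
  [-0.035, 0.001, 0],
  [-0.04, 0.001, 0],
  [0, -0.045, -0.001],
  [0, -0.04, 0],
], twist=[0, 0, 0.4, 0.4, 0.4], claw=[0.6, 0.6, 0.6, 0, 0])

```text
time_s: 27.85
tcp_pos: [0.5912, 0.0055, 0.211]
ee_rot: [[-0.033, -0.978, 0.205], [0.003, 0.205, 0.979], [-0.999, 0.033, -0.004]]
wrist_force: [-0.0, -0.0, 0.0]
gripper_width: 0.494
```

```bash
python3 wait.py 3; python3 st.py;  python3 - <<'E'
from station import imaging
from plan import *
p=imaging.capture("wrist"); im=p["pixels"][:,:,::-1].copy()
u=proj(b2w([-.126,-.087,.078]),p["mtx"],p["view"])[0]; print(u); cv2.circle(im,tuple(int(v) for v in np.round(u)),3,(0,255,0),1)
for d in imaging.regions_of("start_top",p): print(d["p"],d["centre"])
cv2.imwrite("pics/w25.png",im)
E
python3 go.py 0 .5966,.007,.15:1 .5966,.007,.10:2
```

```text
28.0 [0.5915 0.0051 0.2087] box [-0.1329 -0.0834  0.2087] yaw 168.04 F [ 0.4 -0.3  0.9] M [ 0.08 -0.14 -0.01] w 0.368 x [-0.035  0.002 -0.999]
[308.55240761 202.35043731]
0.71 [310.5, 200.0]
now [0.5895 0.0054 0.2088] [-0.133  -0.0814  0.2088]
{"xyz": [[0.0585, -0.0088, 0.0033], [0.0249, -0.0009, 0.0001], [0.025, -0.0009, 0.0002]], "twist": [0.1, -0.0, 0.0], "claw": [0.0, 0.0, 0.0]}
```

View pics/w25.png

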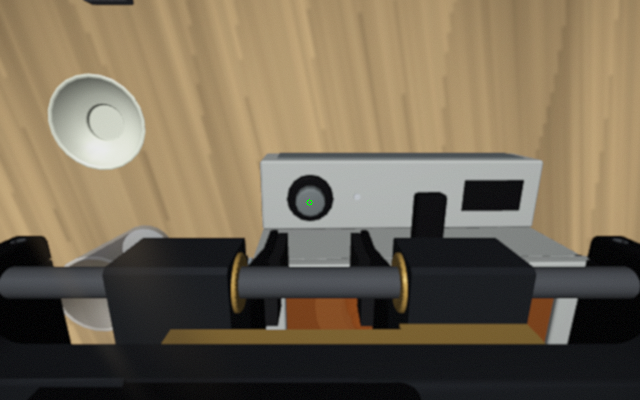

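>>> apply_moves([
  [0.03, -0.004, 0.002],
  [0.035, -0.004, 0.001],
  [0.025, -0.001, 0],
], twist=[0, 0, 0], claw=[0, 0, 0])

```text
time_s: 28.4
tcp_pos: [0.5955, 0.0076, 0.121]
ee_rot: [[-0.028, -0.979, 0.204], [0.004, 0.204, 0.979], [-1.0, 0.028, -0.002]]
wrist_force: [0.1, -0.1, 0.7]
gripper_width: 0.032
```

```bash
python3 wait.py 2; python3 st.py;  python3 - <<'E'
from station import imaging
from plan import *
p=imaging.capture("wrist"); im=p["pixels"][:,:,::-1].copy()
cv2.imwrite("pics/w26.png",im)
p=imaging.capture("side"); im=p["pixels"][100:240,220:400,::-1]
cv2.imwrite("pics/s26.png",cv2.resize(im,None,fx=4,fy=4,interpolation=cv2.INTER_CUBIC))
E
python3 go.py 0 .5966,.007,.096:1
```

```text
28.5 [0.5933 0.0072 0.1189] box [-0.1305 -0.0847  0.1189] yaw 168.2 F [-0.  -0.4  0.1] M [ 0.08 -0.03  0.01] w 0.015 x [-0.035  0.002 -0.999]
now [0.5968 0.0075 0.1232] [-0.1294 -0.0881  0.1232]
{"xyz": [[0.0271, -0.0006, -0.0005]], "twist": [0.2], "claw": [0.0]}
```

View pics/w26.png

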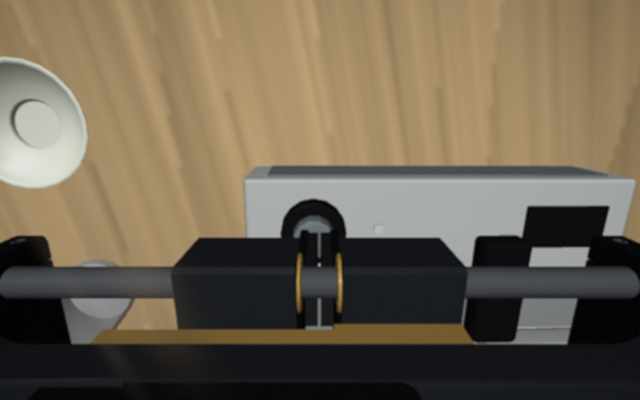

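View pics/s26.png

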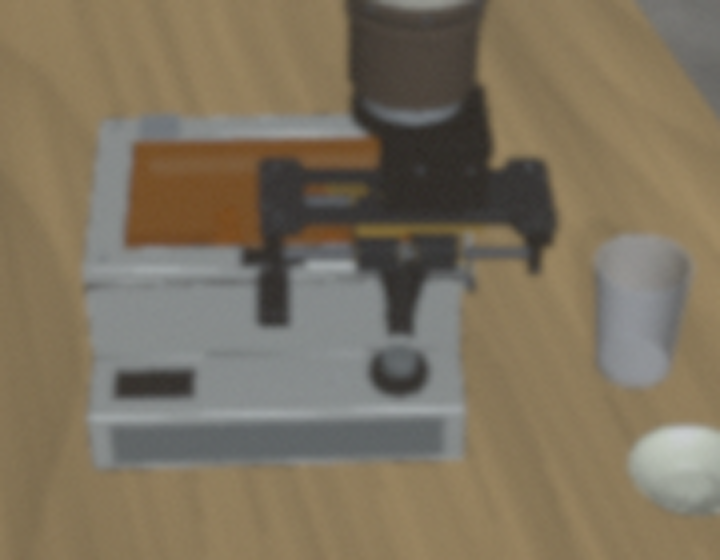

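>>> apply_moves([
  [0.018, 0, -0.001],
  [0.014, 0, 0],
], twist=[0, 0], claw=[0, 0])

```text
time_s: 28.8
tcp_pos: [0.5993, 0.0075, 0.0971]
ee_rot: [[-0.014, -0.979, 0.201], [0.005, 0.201, 0.98], [-1.0, 0.015, 0.002]]
wrist_force: [-0.7, -0.6, 0.2]
gripper_width: 0.008
```

```bash
python3 wait.py 2; python3 st.py
```

```text
28.9 [0.5987 0.0074 0.0963] box [-0.1291 -0.09    0.0963] yaw 168.4 F [-0.5 -0.3  0.1] M [ 0.04 -0.06 -0.02] w 0.003 x [-0.017  0.004 -1.   ]
```

>>> apply_moves([
  [0.007, 0.001, 0],
  [0.005, 0, 0],
], twist=[0, 0], claw=[0, 0])

```text
time_s: 29.1
tcp_pos: [0.5993, 0.008, 0.088]
ee_rot: [[-0.011, -0.98, 0.2], [0.005, 0.2, 0.98], [-1.0, 0.011, 0.002]]
wrist_force: [-1.8, 0.4, 2.7]
gripper_width: 0.005
```

```bash
python3 wait.py 1; python3 st.py
```

```text
29.15 [0.5992 0.008  0.0875] box [-0.1284 -0.0904  0.0875] yaw 168.46 F [-1.5  0.6  3.5] M [ 0.08  0.3  -0.03] w 0.004 x [-0.011  0.004 -1.   ]
```

>>> apply_moves([
  [0.004, 0, 0],
  [0.003, 0, 0],
], twist=[0, 0], claw=[0, 0])

```text
time_s: 29.35
tcp_pos: [0.5995, 0.008, 0.0861]
ee_rot: [[-0.01, -0.98, 0.198], [0.003, 0.198, 0.98], [-1.0, 0.01, 0.001]]
wrist_force: [-8.3, 2.2, 18.6]
gripper_width: 0.007
```

```bash
python3 wait.py 1; python3 st.py;  python3 - <<'E'
from station import imaging
from plan import *
p=imaging.capture("side"); im=p["pixels"][100:240,220:400,::-1]
cv2.imwrite("pics/s27.png",cv2.resize(im,None,fx=4,fy=4,interpolation=cv2.INTER_CUBIC))
E
```

```text
29.4 [0.5995 0.008  0.0862] box [-0.1284 -0.0907  0.0862] yaw 168.6 F [-6.7 -0.  15.4] M [0.46 2.   0.03] w 0.006 x [-0.01   0.003 -1.   ]
```

View pics/s27.png

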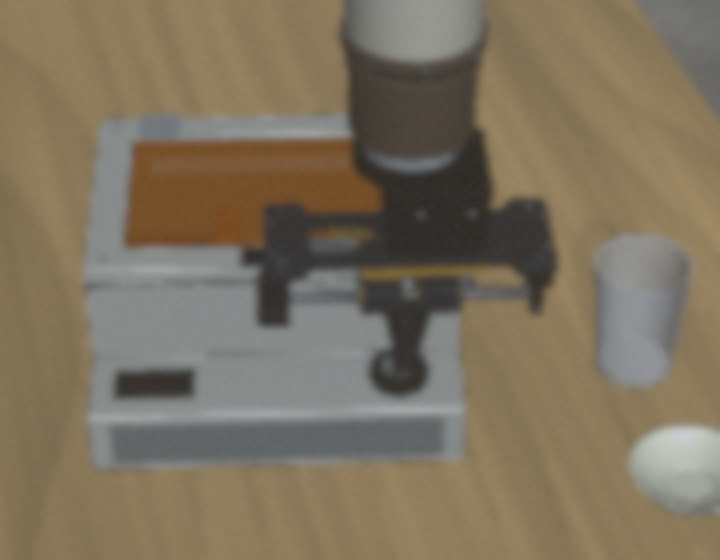

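>>> apply_moves([
  [-0.01, 0, 0],
  [-0.03, 0, 0],
  [-0.045, 0, 0],
  [-0.045, 0, 0],
  [-0.03, 0, -0.02],
], twist=[0, 0, 0, 0, 0], claw=[0, 0, 0, 0, 0])

```text
time_s: 29.95
tcp_pos: [0.596, -0.0111, 0.2491]
ee_rot: [[-0.015, -0.981, 0.196], [0.002, 0.196, 0.981], [-1.0, 0.015, -0.001]]
wrist_force: [0.3, -1.0, 0.7]
gripper_width: 0.009
```

```bash
python3 wait.py 2; python3 st.py;  python3 - <<'E'
from station import imaging
from plan import *
p=imaging.capture("side"); im=p["pixels"][100:330,220:420,::-1]
cv2.imwrite("pics/s28.png",cv2.resize(im,None,fx=2.6,fy=2.6,interpolation=cv2.INTER_CUBIC))
p=imaging.capture("top"); im=p["pixels"][90:310,180:440,::-1]
cv2.imwrite("pics/t28.png",cv2.resize(im,None,fx=2.7,fy=2.7,interpolation=cv2.INTER_CUBIC))
p=imaging.capture("wrist"); cv2.imwrite("pics/w28.png",p["pixels"][:,:,::-1])
E
```

```text
30.05 [ 0.5971 -0.0134  0.2519] box [-0.1498 -0.0927  0.2519] yaw 168.52 F [ 0.6  1.1 -0.4] M [ 0.2  -0.13 -0.03] w 0.006 x [-0.008  0.003 -1.   ]
```

View pics/s28.png

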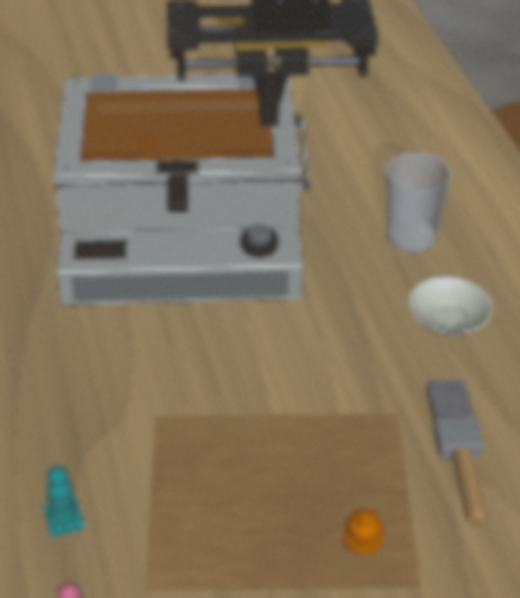

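View pics/t28.png

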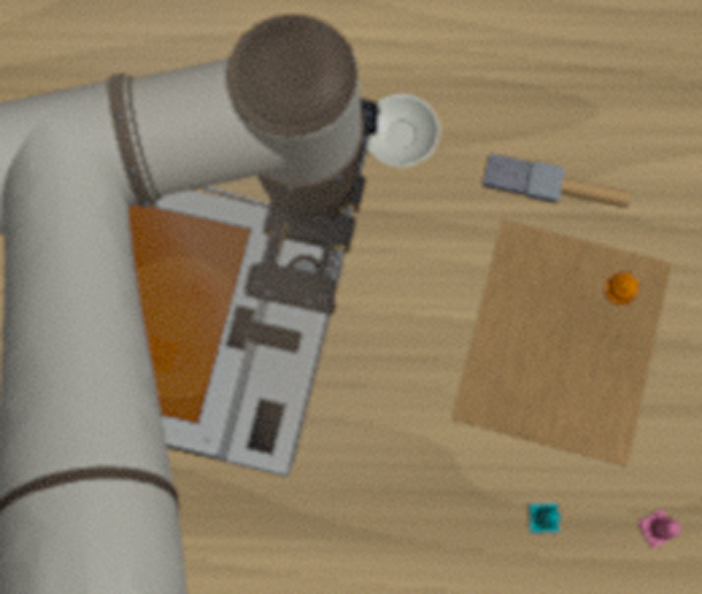

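View pics/w28.png

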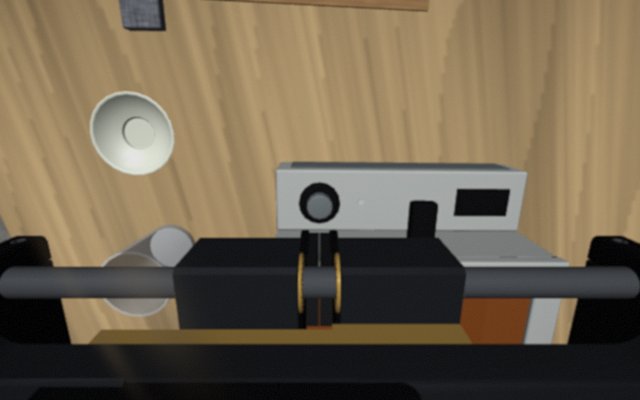

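>>> apply_moves([
  [-0.045, 0, -0.03],
  [-0.045, 0.02, -0.045],
  [-0.045, 0.02, -0.045],
  [-0.04, 0.02, -0.04],
], twist=[0, 0, 0, 0], claw=[0, 0, 0, 0])

```text
time_s: 30.6
tcp_pos: [0.5225, -0.1317, 0.3849]
ee_rot: [[-0.05, -0.98, 0.191], [0.001, 0.192, 0.981], [-0.999, 0.05, -0.009]]
wrist_force: [-0.2, -0.1, -0.3]
gripper_width: 0.006
```

```bash
python3 wait.py 2; python3 st.py;  python3 - <<'E'
from station import imaging
from plan import *
p=imaging.capture("side"); a=p["pixels"][110:230,230:350,::-1].astype(np.uint8); b=np.load("side0.npz")["pixels"][110:230,230:350,::-1]
d=cv2.absdiff(a,b); print("handle/lid diff",d.mean(), d[:,:].max())
im=np.hstack([a,b,cv2.convertScaleAbs(d,alpha=3)]); im=cv2.convertScaleAbs(im,alpha=1.3)
cv2.imwrite("pics/s29.png",cv2.resize(im,None,fx=2.2,fy=2.2,interpolation=cv2.INTER_CUBIC))
p=imaging.capture("top"); im=p["pixels"][140:280,180:340,::-1]
cv2.imwrite("pics/t29.png",cv2.resize(cv2.convertScaleAbs(im,alpha=1.5),None,fx=4,fy=4,interpolation=cv2.INTER_CUBIC))
E
```

```text
30.7 [ 0.5229 -0.134   0.3902] box [-0.2832 -0.0452  0.3902] yaw 168.71 F [0.1 0.2 0.7] M [ 0.09 -0.26 -0.01] w 0.003 x [-0.039 -0.001 -0.999]
handle/lid diff 3.885740740740741 91
```

View pics/s29.png

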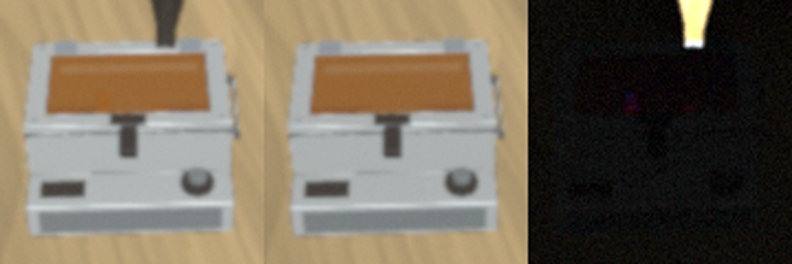

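View pics/t29.png

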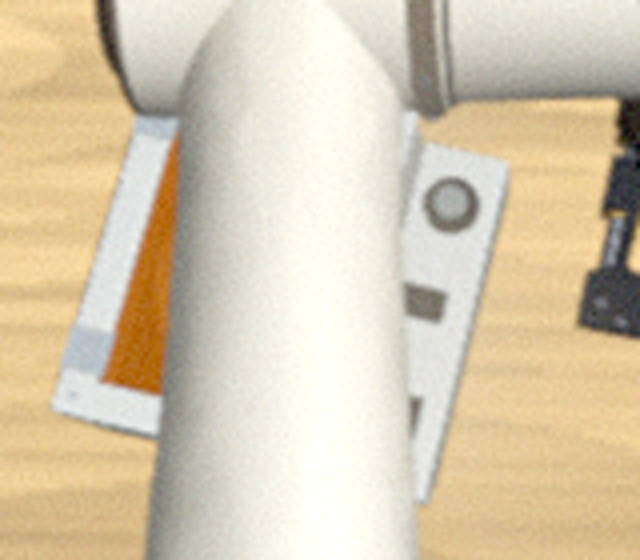

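```bash
python3 -c "
from station import r,job
print(job.finish_job()); print(r.sense()['time_s'])"
```

```text
the job is handed in; nothing more can be done
None
the job is handed in; nothing more can be done
```

I handed the job in at about 31 s of the 72 s allowed, with every step done in the order asked. `finish_job` gave no verdict.

**What I did**
- I swung the lid to its back stop by the handle and let go; it stayed open by itself.
- I stood both tall orange figures on the turntable, well apart.
- I swung the lid back and lowered it in the grip until the wrist felt the rim (about 21 N), then let go.
- I pressed the start button down until it stopped. The fingertips were then about 72 mm above the bench, which matches full travel, at 15–19 N. I then withdrew clear of everything.

**Last checks**
- **Lid:** the side picture of the shut box matches the one from the start, so the lid is fully down.
- **Button:** it is back out.
- **Figures:** two faint orange spots show through the window where the figures stand. My last clear view of both upright was before I closed the lid. After that I saw them only through the nearly shut slit and as those spots.
- **Bystanders:** the squat figure, dish, tumbler and brush look to be where they were, and so do the pink and turquoise look-alikes.

**What went wrong**
- **Tool tilt:** the tool drifted up to about 10° off vertical during the moves. The second figure was set down leaning about 9° and stood up straight when released. I corrected the tilt before closing the lid by pushing sideways, at up to about 20 N, against the gripped handle.
- **Back stop:** opening the lid, I pushed against its stop with about 39 N for a moment. That force went through the fingers on the handle.

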